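Free the glued stopper from the ratchet clamp and close the jar

TASK

The cracked wooden stopper was glued and left in the sloping clamping jig; the glue has set. Lift the clamp's ratchet pawl by its ball knob, slide the jaw most of the way back and let the pawl drop onto the rack again; then draw the stopper out of the jig and set it gently, upright and fully home, in the neck of the open glass jar. Keep the jar standing and leave the solvent bottle and the glue bottle where they are.

Things in the scene. Friction and masses are not known exactly. Their poses are not given: they have to be found in the camera images.
- clamp: the clamping jig, fixed to the desk: a plywood wedge stand (110 x 256 mm) under a bed plate that slopes at 25 degrees, low edge toward the robot. Origin on the desk below the bore; x up-slope (level), z up. On the bed (bore frame, mm): a fixed steel V jaw, 16 high, at y -20 to -52; a steel rack bar with teeth up to z 15, from y 36 to 177.
- bore (a point): centre of the mouth of the 41 mm round bore in the bed plate (94 x 240 x 12 mm, aluminium), on its upper face, 54 mm above the desk. z: the bed's outward normal, leaning 25 degrees from vertical toward the robot; x: up the slope; y: along the bar toward its ratchet end (robot's left). The bed ends at x -52 and 42, y -62 and 178 mm.
- slide_jaw (a joint): travel of the grey sliding jaw along the bar: 0 = clamped (start), 0.050 m = fully back (+y of the bore). At 0 it covers y 38 to 91, x -22 to 22, up to z 33 mm; before it a sprung foot (y 22 to 34, z to 22) presses the collar with 6 N, its lip over the collar by 5 mm; freed, it springs out 5 mm. 3 N of friction; stays where left; the pawl's tooth bars it from going back.
- pawl (a joint): angle of the ratchet pawl about its pin on the sliding jaw (pin along x; bore frame y 82 mm + jaw travel, z 20): 0 = down, tooth in the rack; up to 0.7 rad. The tooth is clear of the rack's teeth (5 mm high, 8 mm apart) above 0.17 rad. Its weight and a weak spring drop it when let go (0 to 0.17 as it lands in a gap or on a tooth). Lifting takes a few newtons at the knob.
- pawl_knob (a point): centre of the black ball knob, 22 mm across, on the pawl's free end: bore frame x 0, y 142 mm + jaw travel, z 50 when down (60 mm in y, 30 mm in z from the pin). It stands on an 8 mm stem; the top of the pawl's arm (13 mm wide) lies 25 mm below the ball's centre, on the jaw side. Axes: the pawl's own.
- stopper: pale turned wooden stopper, round about z, 92 mm long, 90 g. Origin: centre of its narrow end; z toward the knob. Plug tapers from 32 mm across at z 0 to 38 at z 38; collar 54 across, z 38 to 54; neck 21 across to z 60; knob z 62 to 92, 30 mm across at z 66 to 88. Starts with the plug in the bore, the collar on the bed, z along the bed's normal.
- jar: open clear-glass jar, loose, 450 g, 88 mm across and 125 mm high with a narrower neck; origin at the centre of its base, z up.
- jar_mouth (a point): centre of the jar's mouth, at rim height (125 mm above its base). The neck is 41 mm across inside and 24 mm long, the rim 57 mm across outside. When the stopper is home its collar rests on the rim, so the stopper's origin is 38 mm below this point.
- solvent_bottle: bystander: closed clear bottle with a label and a red screw cap, 76 mm across, 160 mm high; origin at the centre of its base. It stands near the jar.
- glue_bottle: bystander: yellow bottle with a red spout cap, 54 mm across, 166 mm high; origin at the centre of its base. It stands behind the jig.
Mind the look-alikes: they are no part of the job. Of the things that look like the stopper, the larger one is meant.

How it is judged:
On the way, in this order (a step that is already met when the one before it is completed fails the run):
1. the pawl is lifted clear of the rack (above 0.15 rad) (value of joint pawl above 0.15 rad), for 0.05 s.
2. the jaw is slid back by at least 35 mm of its 50 mm (value of joint slide_jaw above 0.035 m), for 0.1 s.
3. the pawl is let down on the rack and the stopper is drawn right out of the bore (value of joint pawl below 0.2 rad and distance between stopper and bore above 0.05 m and z of stopper in the frame of bore above 0.005 m), for 0.1 s.
At the end, for the whole second after the job is handed in: The stopper stands knob up in the jar's neck, within 5 mm of its axis and 4 degrees of its line, collar within 3 mm of the rim; the jar stands upright on the desk; both at rest; the clamp's jaw is still at least 35 mm back and its pawl down on the rack (below 0.2 rad) (horizontal distance between stopper and jar_mouth below 0.005 m and z of stopper in the frame of jar_mouth below -0.035 m and angle between the z axis of stopper and the z axis of jar_mouth, either way round below 0.07 rad and angle between stopper's own z axis and vertical below 0.1 rad and angle between jar's own z axis and vertical below 0.05 rad and height (world z) of jar below 0.006 m and linear speed of each of stopper, jar below 0.02 m/s and value of joint slide_jaw above 0.035 m and value of joint pawl below 0.2 rad); the robot touches nothing.
It fails at once if the jar is tipped by more than 15 degrees (angle between jar's own z axis and vertical above 0.26 rad).
It fails at once if the stopper is banged or forced into the jar (over 40 N) (contact force between stopper and jar above 40 N).
It fails at once if the solvent bottle is moved by more than 30 mm (distance of solvent_bottle from where it was at the start of the episode above 0.03 m).
It fails at once if the glue bottle is moved by more than 30 mm (distance of glue_bottle from where it was at the start of the episode above 0.03 m).
It also fails if it takes over 56 s, if anything falls off the work surface, if the arm or the gripper's body presses on something with over 40 N, if the wrist force passes 120 N, or if a joint passes its speed limit or range.

ROBOT

A 7-joint arm with a two-finger parallel gripper is mounted at the origin on a cart in front of the work surface, level with it; the furniture and walls round the work are solid. World frame = base frame: x ahead of the robot, y to its left, z up, the work surface at z = 0. Lengths are in m, angles in rad, forces in N, time in s.
With the tool pointing down it reaches from about 0.425 to 0.925 m from the base axis. Payload 6.8 kg.
Tool frame: the origin (TCP) lies on the mounting face of the last link; the fingertips stand r.nose_length ahead of it and the grasp point (between the pads) lies 163 mm ahead of it (r.nose_length is the distance from the TCP to the fingertips, in m); z points along the fingers, x is the direction in which the jaws open and shut, and the axes are right-handed (so a half turn about z gives the same grasp; the last joint's range is limited). The gripper opens to 88 mm and grips with 3 to 60 N. Pads are 20 mm wide; open, the fingers measure 115 mm over their backs; the gripper's body (75 mm by 178 mm) begins 61 mm behind the grasp point.
Start: joints at [-1.433, 0.477, 0.022, 1.555, -0.011, 1.109, -0.083], TCP at [0.164, 0.655, 0.405] pointing down, gripper open.
Joint ranges: [-2.96, 2.96], [-0.34, 2.1], [-1.41, 1.46], [0.24, 2.44], [-1.37, 4.51], [0.17, 1.92], [-2.96, 2.96]. Speed limits (rad/s): [2.39, 2.39, 3.14, 3.14, 3.14, 3.14, 3.14].

INTERFACE

Orientations are given as a rotation vector (axis times angle).
In Python, from cell import r, eyes, ticket gives the robot as it stands.
- The arm moves only by the tool step_arm, never from a script. Its argument "increments" is a list of rows, each an object with "hand": the finger opening in m, from 0 to 0.0878; "offset": the shift along the tool's x, y, z in m, a list of three; "turn": the turn, a rotation vector about the tool's x, y, z in rad, a list of three. A call has exactly 5 rows; each row shifts and turns the pose as measured when the row begins, along the tool's axes as they then stand; what a row does not reach is not made up. A row lasts 1/10 s, in which the tool goes at most 50 mm and 8.59 degrees, less where a joint would pass 70% of its speed; a pose out of reach is approached as far as the arm can. A call is refused whole if a number of a shift passes 0.05 or a number of a turn 0.15, either way. A call with a gripper value outside its range is refused whole. The fingers move at their own pace and stop on an object; "grip_force" is the grip in N (left out, the last holds). Time passes only in rows, so rows that do not move let the fingers close, or fill a call up. It gives the time, the measured TCP pose, the force and the opening at its end, in the units of the state.
- r.get_state(): the state, without advancing time (a new reading comes with each control period).
- eyes.capture(name): name is "scene" or "side" or "wrist"; returns a dict with "img" (480x640x3 uint8, red, green, blue), "depth" (480x640 float32, m along the optical axis (not along the pixel's ray), 0 where there is no reading), "mtx" (3x3 intrinsics, pixels), "distortion" ([k1, k2, p1, p2, k3] as OpenCV has them; the pictures are not rectified), "R" (3x3) and "t" (3): a world point X has camera coordinates R X + t. Camera axes: x right, y down, z forward; pixel columns grow to the right and rows downward; lengths in m; the calibration is good to about 2 mm. A picture is of the moment at which its call begins.
- ticket.finish_job(): hands the job in, once; it reports no verdict.
The state is a dict: "t": time; "q": joint angles; "dq": joint speeds; "joint_efforts": joint torques, N m; "tool_pos": TCP position; "tcp_rot": TCP orientation; "contact_force": force on the tool from outside, world axes, zero at the start; "torque": the same for the moment, N m; "grip_width": opening from 0.0 (shut) to 1.0 (fully open).
Only numpy, scipy, OpenCV 4.12 (cv2) and the standard library are available. Lean on these libraries where they do the work, as an engineer would, in place of code of your own. Each camera call takes 0.05 s, during which the arm holds its last target.

## Working session

There is one attempt and no reset: what is moved stays moved. The work goes in short steps, Python scripts to look and compute and a tool call to move; the robot and the scene stay as the last step left them, time stands still between calls to the robot, and variables do not carry over. Pictures are saved under pics/ and viewed, and the job is handed in when it is done.

Besides the shell and the picture viewer there is one more tool, called after ">>>" as name([rows], argument=value, ...), one row to a line, values as JSON. step_arm: Moves the arm, as the interface text tells. Its arguments: {"type":"object","properties":{"increments":{"type":"array"},"grip_force":{"type":"number"}},"required":["increments"]}

```bash
ls; mkdir -p pics
python3 - <<'E'
from cell import r, eyes, ticket
import cv2,numpy as np
print(r.get_state(), r.nose_length)
for n in ["scene","side","wrist"]:
    c=eyes.capture(n); cv2.imwrite(f"pics/{n}0.png",c["img"][:,:,::-1]); np.savez(f"{n}0.npz",**c)
    print(n,c["mtx"].tolist(),c["distortion"],c["R"].round(3).tolist(),c["t"], (-c["R"].T@c["t"]).round(3),(c["depth"]>0).mean())
E
```

```text
pics
{'t': 0.0, 'q': array([-1.4330968 ,  0.47776339,  0.02236321,  1.55643558, -0.01145198,
        1.10932722, -0.08310381]), 'dq': array([ 0.00033572, -0.00129302,  0.00124803, -0.00013722,  0.0010577 ,
       -0.00027244, -0.00105257]), 'joint_efforts': array([-1.46987586e-04, -5.82861972e+01,  1.53438505e+00, -2.72595441e+01,
       -5.44279895e-02,  1.70729728e-02,  1.48257900e-04]), 'tool_pos': array([0.16419199, 0.65443921, 0.40371324]), 'tcp_rot': array([ 2.47600838e+00,  1.93161059e+00, -2.04282638e-03]), 'contact_force': array([-0.37092808,  0.10561768,  0.29355944]), 'torque': array([ 0.00861175, -0.03222678,  0.01117336]), 'grip_width': 1.0042515333358937} 0.182
scene [[444.4274424714437, 0.0, 323.1305830311258], [0.0, 444.4274424714437, 245.24546929191217], [0.0, 0.0, 1.0]] [-0.03862171  0.          0.          0.          0.        ] [[0.539, -0.843, -0.009], [-0.491, -0.305, -0.816], [0.685, 0.444, -0.578]] [-0.34427246  0.38140086  0.51605384] [ 0.019 -0.403  0.606] 0.9962044270833333
side [[580.6785066472883, 0.0, 322.4067988704363], [0.0, 580.6785066472883, 240.31025177040576], [0.0, 0.0, 1.0]] [-0.19143332  0.          0.          0.          0.        ] [[-1.0, 0.012, -0.005], [0.01, 0.539, -0.842], [-0.007, -0.842, -0.539]] [0.58285136 0.092799   1.33459161] [0.591 1.067 0.801] 0.99583984375
wrist [[368.0192415041965, 0.0, 312.2845236535304], [0.0, 368.0192415041965, 242.08414399660546], [0.0, 0.0, 1.0]] [-0.04637371  0.          0.          0.          0.        ] [[0.242, 0.97, -0.0], [0.931, -0.232, 0.282], [0.273, -0.069, -0.959]] [-0.67496701 -0.03528576  0.39049675] [0.09  0.673 0.384] 0.995908203125
```

View pics/scene0.png

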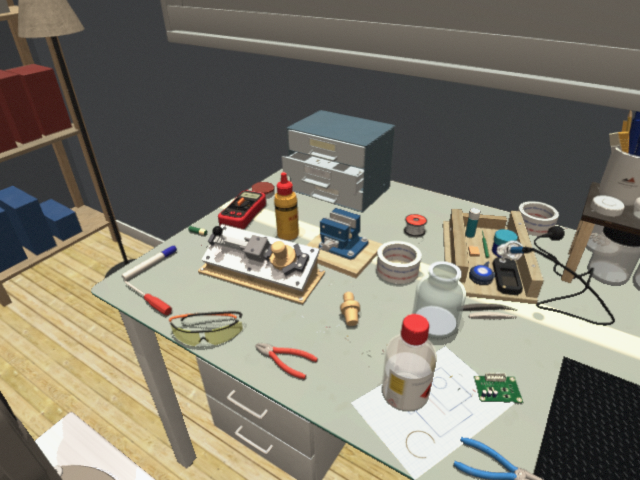

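View pics/side0.png

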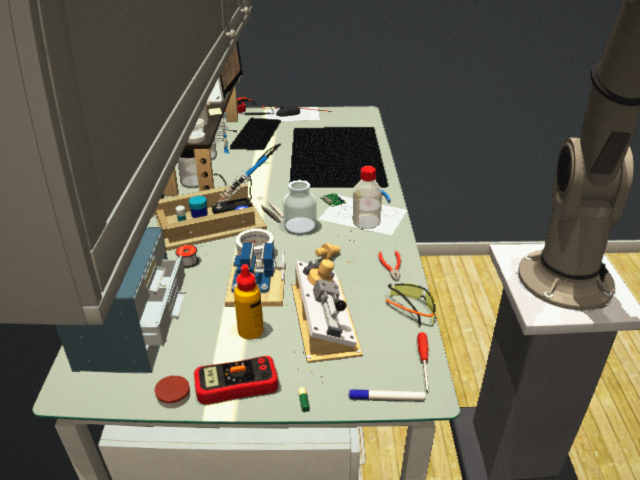

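View pics/wrist0.png

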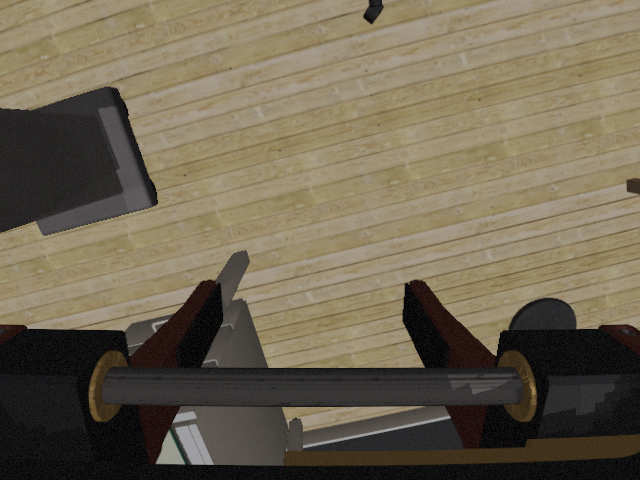

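```bash
cat > h.py <<'E'
import numpy as np,cv2
from scipy.spatial.transform import Rotation as Rn
def load(n): return dict(np.load(n))
def cloud(c):
    h,w=c["depth"].shape
    u,v=np.meshgrid(np.arange(w),np.arange(h))
    p=cv2.undistortPoints(np.stack([u.ravel(),v.ravel()],1).astype(np.float32)[:,None],c["mtx"],c["distortion"])[:,0]
    d=c["depth"].ravel()
    X=np.c_[p*d[:,None],d]
    W=(X-c["t"])@c["R"]
    W[d<=0]=np.nan
    return W.reshape(h,w,3)
def ray(c,u,v):
    p=cv2.undistortPoints(np.array([[[u,v]]],np.float32),c["mtx"],c["distortion"])[0,0]
    o=-c["R"].T@c["t"]; d=c["R"].T@np.r_[p,1]; return o,d/np.linalg.norm(d)
def onz(c,u,v,z):
    o,d=ray(c,u,v); return o+d*(z-o[2])/d[2]
def tri(r1,r2):
    A=np.stack([r1[1],-r2[1]],1); s=np.linalg.lstsq(A,r2[0]-r1[0],rcond=None)[0]
    a=r1[0]+s[0]*r1[1]; b=r2[0]+s[1]*r2[1]; return (a+b)/2,np.linalg.norm(a-b)
def proj(c,X):
    return cv2.projectPoints(np.atleast_2d(X).astype(float),cv2.Rodrigues(c["R"])[0],c["t"],c["mtx"],c["distortion"])[0][:,0]
def crop(c,x0,y0,x1,y1,s,name):
    cv2.imwrite(name,cv2.resize(c["img"][y0:y1,x0:x1,::-1],None,fx=s,fy=s,interpolation=cv2.INTER_CUBIC))
def T(pos,rot): 
    M=np.eye(4); M[:3,:3]=rot; M[:3,3]=pos; return M
E
python3 - <<'E'
from h import *
s=load("scene0.npz"); d=load("side0.npz")
crop(s,190,215,350,335,5,"pics/s_jig.png")
crop(d,270,230,380,370,4,"pics/d_jig.png")
W=cloud(s);V=cloud(d)
for n,(u,v) in dict(stop=(287,247),small=(350,305),jar=(440,290),jarmouth=(445,268),solv=(414,328),glue=(287,205),desk=(330,370),over=(400,50),over2=(300,60),plateL=(225,232)).items(): print("scene",n,W[v,u].round(3))
for n,(u,v) in dict(stop=(326,267),small=(327,250),jar=(299,205),solv=(368,172),glue=(249,310),over=(150,100),overedge=(235,20),desk=(380,320),knob=(340,305)).items(): print("side",n,V[v,u].round(3))
E
```

```text
scene stop [0.601 0.063 0.078]
scene small [ 0.558 -0.112  0.037]
scene jar [ 0.61  -0.258  0.103]
scene jarmouth [ 0.655 -0.248  0.116]
scene solv [ 0.449 -0.272  0.159]
scene glue [0.712 0.143 0.098]
scene desk [ 0.436 -0.144 -0.   ]
scene over [ 0.832 -0.05   0.429]
scene over2 [1.138 0.396 0.302]
scene plateL [0.589 0.225 0.065]
side stop [0.576 0.073 0.098]
side small [ 0.57  -0.103  0.023]
side jar [ 0.639 -0.213  0.088]
side solv [ 0.465 -0.25   0.16 ]
side glue [0.728 0.189 0.078]
side over [0.836 0.259 0.53 ]
side overedge [ 0.833 -0.695  0.454]
side desk [0.463 0.134 0.002]
side knob [nan nan nan]
```

View pics/s_jig.png

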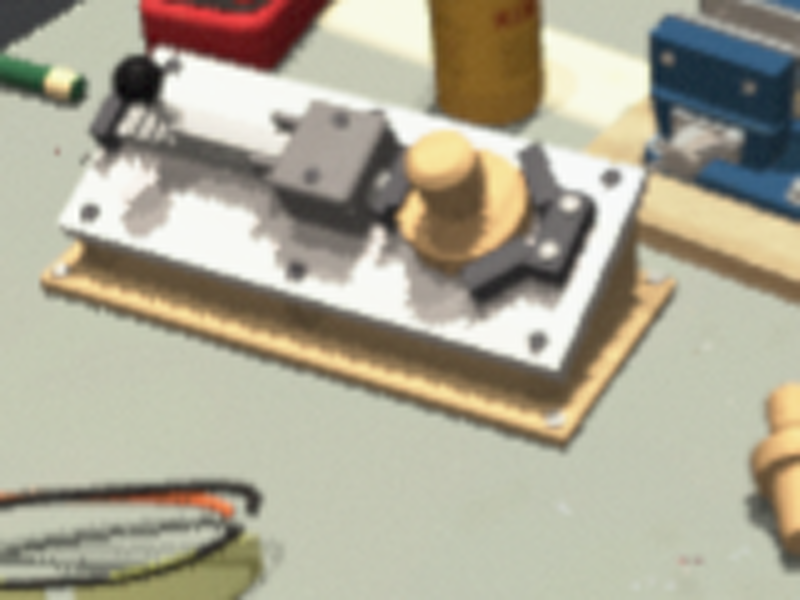

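View pics/d_jig.png

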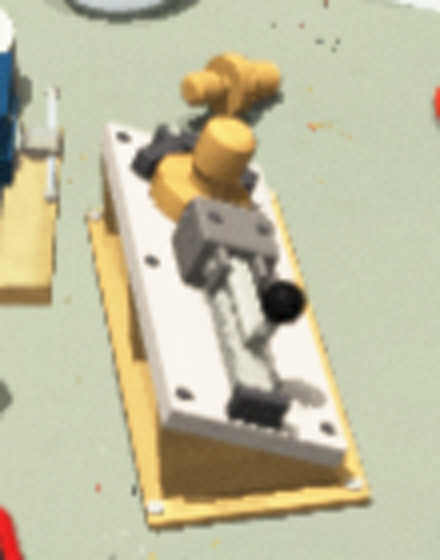

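Run:
```python
from h import *
s=load("scene0.npz"); d=load("side0.npz")
pts=dict(lowL=((202,260.2),(356,344)),highL=((221,225),(311,333)),highR=((318.8,249.4),(296.2,261.2)),knob=((217.4,230.6),(340.5,305)))
P={}
for n,(a,b) in pts.items():
    P[n],e=tri(ray(s,*a),ray(d,*b)); print(n,P[n].round(4),round(e,4))
# plane fit w/ depth
for nm,c,quad in (("s",s,[(202,260),(302.4,289),(319,249.4),(221,225)]),("d",d,[(296,261),(311,334),(356,345),(330,262)])):
    W=cloud(c); m=np.zeros((480,640),np.uint8); cv2.fillPoly(m,[np.int32(quad)],1)
    hsv=cv2.cvtColor(c["img"],cv2.COLOR_RGB2HSV); m=(m>0)&(hsv[...,1]<40)&(hsv[...,2]>200)
    X=W[m]; X=X[~np.isnan(X).any(1)]
    for _ in range(6):
        ce=X.mean(0); n=np.linalg.svd(X-ce,full_matrices=False)[2][2]; n*=np.sign(n[2]); r=(X-ce)@n; X=X[abs(r)<0.004 if _>2 else abs(r)<.008]
    print(nm,len(X),n.round(4),ce.round(4),"tilt",np.degrees(np.arccos(n[2])),"az",np.degrees(np.arctan2(-n[1],-n[0])),r.std())
    for q in quad:
        o,dd=ray(c,*q); print(q,(o+dd*((ce-o)@n)/(dd@n)).round(4))
```

```text
lowL [0.5199 0.2345 0.0276] 0.001
highL [0.6048 0.2485 0.0685] 0.005
highR [0.6401 0.0098 0.0688] 0.0016
knob [0.5495 0.2025 0.0992] 0.0017
s 1529 [-0.4179 -0.0627  0.9063] [0.5698 0.1187 0.0484] tilt 24.99722108173547 az 8.538164664352351 0.0013026915958289646
(202, 260) [0.5164 0.2306 0.0315]
(302.4, 289) [ 0.553  -0.0071  0.032 ]
(319, 249.4) [0.6363 0.0074 0.0713]
(221, 225) [0.5992 0.2455 0.0707]
d 1082 [-0.4122 -0.0721  0.9082] [0.5887 0.1591 0.0584] tilt 24.73554227873579 az 9.924475373187127 0.0013380560993302014
(296, 261) [0.6411 0.0103 0.0703]
(311, 334) [0.6067 0.2555 0.0742]
(356, 345) [0.5211 0.2443 0.0345]
(330, 262) [ 0.5647 -0.0402  0.0316]
```

Run:
```python
from h import *
s=load("scene0.npz"); d=load("side0.npz")
a=cv2.resize(s["img"][250:420,370:480,::-1],None,fx=3.5,fy=3.5,interpolation=cv2.INTER_CUBIC)
b=cv2.resize(d["img"][160:245,270:390,::-1],None,fx=3.5,fy=3.5,interpolation=cv2.INTER_CUBIC)
h=max(a.shape[0],b.shape[0]); o=np.zeros((h,a.shape[1]+b.shape[1],3),np.uint8)
o[:a.shape[0],:a.shape[1]]=a;o[:b.shape[0],a.shape[1]:]=b
cv2.imwrite("pics/jar.png",o);print(a.shape,b.shape)
```

```text
(595, 385, 3) (298, 420, 3)
```

View pics/jar.png

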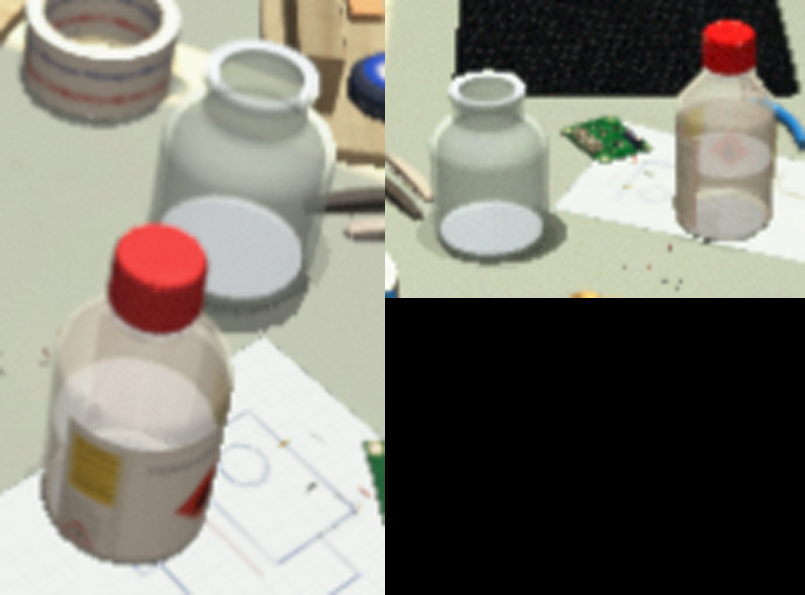

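Run:
```python
from h import *
s=load("scene0.npz"); d=load("side0.npz")
a,b=(445.1,270.5),(299.1,185.6)
print(tri(ray(s,*a),ray(d,*b)), onz(s,*a,.125),onz(d,*b,.125))
# cap top of the solvent
W=cloud(d);hsv=cv2.cvtColor(d["img"],cv2.COLOR_RGB2HSV)
for nm,c in (("s",s),("d",d)):
    W=cloud(c); W=W.reshape(-1,3); 
    for z0,z1,box in ((.117,.13,(.58,.72,-.32,-.16)),(.15,.165,(.35,.55,-.35,-.18)),(.13,.175,(.66,.8,.08,.25))):
        m=(W[:,2]>z0)&(W[:,2]<z1)&(W[:,0]>box[0])&(W[:,0]<box[1])&(W[:,1]>box[2])&(W[:,1]<box[3])
        X=W[m]; print(nm,m.sum(),X.min(0).round(3),X.max(0).round(3),((X.min(0)+X.max(0))/2).round(4))
yaw=np.radians(8.8); R=Rn.from_euler("z",yaw).as_matrix()@Rn.from_euler("y",-25,degrees=True).as_matrix()
np.savez("bore.npz",R=R,p=np.array([.5916,.0653,.054]));print(R.round(3))
for c in (s,d):
    print(proj(c,(R@np.array([[0,142,50],[0,0,54],[42,-62,0],[42,178,0],[-52,178,0],[-52,-62,0]]).T/1000).T+[.5916,.0653,.054]).round(1).tolist())
```

```text
(array([ 0.63925511, -0.2525628 ,  0.12261111]), np.float64(0.0015745695544921233)) [ 0.63739056 -0.25339916  0.125     ] [ 0.63855588 -0.24657847  0.125     ]
s 411 [ 0.606 -0.281  0.117] [ 0.665 -0.224  0.127] [ 0.6357 -0.2526  0.1222]
s 511 [ 0.439 -0.288  0.15 ] [ 0.477 -0.252  0.163] [ 0.4578 -0.27    0.1567]
s 196 [0.71  0.141 0.13 ] [0.744 0.175 0.167] [0.7271 0.1583 0.1486]
d 164 [ 0.613 -0.282  0.117] [ 0.667 -0.22   0.128] [ 0.6402 -0.2508  0.1225]
d 124 [ 0.445 -0.288  0.15 ] [ 0.481 -0.247  0.163] [ 0.4629 -0.2675  0.1563]
d 284 [0.715 0.152 0.13 ] [0.751 0.183 0.167] [0.7331 0.1674 0.1486]
[[ 0.896 -0.153 -0.418]
 [ 0.139  0.988 -0.065]
 [ 0.423  0.     0.906]]
[[217.6, 230.4], [276.9, 244.8], [318.6, 248.3], [221.3, 223.9], [201.3, 259.0], [301.2, 287.8]]
[[341.1, 305.2], [329.1, 261.8], [297.1, 260.3], [313.6, 331.9], [357.4, 342.3], [334.8, 271.1]]
```

```bash
cat >> h.py <<'E'
def plan(st,Rt,pt,maxrows=5,vmax=.049,wmax=.145,exact=False):
    p=np.array(st["tool_pos"]);R=Rn.from_rotvec(st["tcp_rot"])
    Rt=Rn.from_matrix(Rt) if not isinstance(Rt,Rn) else Rt
    rv=(R.inv()*Rt).as_rotvec(); dist=np.linalg.norm(pt-p)
    n=max(int(np.ceil(dist/vmax)),int(np.ceil(np.linalg.norm(rv)/wmax)),1)
    if not exact: n=max(n,maxrows if n<=maxrows else n)
    print("dist %.4f ang %.3f rows %d"%(dist,np.linalg.norm(rv),n))
    for i in range(min(n,maxrows)):
        off=R.inv().apply((pt-p)/(n-i)); tu=(R.inv()*Rt).as_rotvec()/(n-i)
        print(i,"off",off.round(4).tolist(),"turn",tu.round(4).tolist())
        p=p+R.apply(off);R=R*Rn.from_rotvec(tu)
def down(az,tilt=None):
    pass
B=np.load("bore.npz"); BR,BP=B["R"],B["p"]
def bore(v): return BP+BR@(np.array(v)/1000.)
def tcp_for(grasp,R): return np.array(grasp)-.163*R[:,2]
# tool orientation on the jig: z=-n
TA=np.stack([BR[:,0],-BR[:,1],-BR[:,2]],1); TB=np.stack([-BR[:,0],BR[:,1],-BR[:,2]],1)
E
python3 - <<'E'
from h import *
from cell import r
st=r.get_state(); R=Rn.from_rotvec(st["tcp_rot"]); print(R.as_matrix().round(3))
for X in (TA,TB):
    print((R.inv()*Rn.from_matrix(X)).magnitude()); print(tcp_for(bore([0,142,110]),X)); plan(st,X,tcp_for(bore([0,142,110]),X),30)
E
```

```text
[[ 0.243  0.97  -0.   ]
 [ 0.97  -0.243 -0.001]
 [-0.001  0.    -1.   ]]
1.2414590964612549
[0.45585937 0.18797772 0.30142203]
dist 0.5597 ang 1.241 rows 30
0 off [-0.0127, 0.0132, 0.0034] turn [-0.0085, 0.0129, 0.0384]
1 off [-0.0122, 0.0137, 0.0034] turn [-0.0085, 0.0129, 0.0384]
2 off [-0.0118, 0.0141, 0.0034] turn [-0.0085, 0.0129, 0.0384]
3 off [-0.0112, 0.0145, 0.0033] turn [-0.0085, 0.0129, 0.0384]
4 off [-0.0107, 0.0149, 0.0033] turn [-0.0085, 0.0129, 0.0384]
5 off [-0.0102, 0.0153, 0.0033] turn [-0.0085, 0.0129, 0.0384]
6 off [-0.0096, 0.0156, 0.0033] turn [-0.0085, 0.0129, 0.0384]
7 off [-0.0091, 0.016, 0.0033] turn [-0.0085, 0.0129, 0.0384]
8 off [-0.0085, 0.0163, 0.0033] turn [-0.0085, 0.0129, 0.0384]
9 off [-0.0079, 0.0166, 0.0034] turn [-0.0085, 0.0129, 0.0384]
10 off [-0.0073, 0.0168, 0.0034] turn [-0.0085, 0.0129, 0.0384]
11 off [-0.0067, 0.0171, 0.0035] turn [-0.0085, 0.0129, 0.0384]
12 off [-0.0061, 0.0173, 0.0035] turn [-0.0085, 0.0129, 0.0384]
13 off [-0.0055, 0.0175, 0.0036] turn [-0.0085, 0.0129, 0.0384]
14 off [-0.0048, 0.0176, 0.0037] turn [-0.0085, 0.0129, 0.
[... 2312 characters left out ...]
urn [-0.0143, -0.0094, -0.0645]
20 off [-0.0145, -0.0093, 0.0071] turn [-0.0143, -0.0094, -0.0645]
21 off [-0.0138, -0.0103, 0.0071] turn [-0.0143, -0.0094, -0.0645]
22 off [-0.0131, -0.0113, 0.0071] turn [-0.0143, -0.0094, -0.0645]
23 off [-0.0122, -0.0122, 0.0071] turn [-0.0143, -0.0094, -0.0645]
24 off [-0.0113, -0.0131, 0.007] turn [-0.0143, -0.0094, -0.0645]
25 off [-0.0104, -0.0139, 0.0069] turn [-0.0143, -0.0094, -0.0645]
26 off [-0.0094, -0.0146, 0.0068] turn [-0.0143, -0.0094, -0.0645]
27 off [-0.0084, -0.0153, 0.0067] turn [-0.0143, -0.0094, -0.0645]
28 off [-0.0073, -0.0159, 0.0065] turn [-0.0143, -0.0094, -0.0645]
29 off [-0.0062, -0.0164, 0.0063] turn [-0.0143, -0.0094, -0.0645]
```

```bash
cat > go.py <<'E'
import sys
from h import *
from cell import r
# usage: go.py A|B bx by bz  rows   (grasp point in the bore frame mm)
def run(X,g,n=5,v=.045,w=.13):
    st=r.get_state(); print("t",round(st["t"],2),"q",st["q"].round(2).tolist(),"tcp",st["tool_pos"].round(4).tolist(),"F",st["contact_force"].round(1).tolist(),"grip",round(st["grip_width"],3))
    R=Rn.from_rotvec(st["tcp_rot"]).as_matrix(); gp=st["tool_pos"]+.163*R[:,2]
    print("grasp bore",((gp-BP)@BR*1000).round(1),"world",gp.round(4))
    if X is None: X=R
    plan(st,X,tcp_for(g,X),n,v,w)
if __name__=="__main__":
    X={"A":TA,"B":TB,"K":None}[sys.argv[1]]; g=bore([float(a) for a in sys.argv[2:5]])
    n=int(sys.argv[5]) if len(sys.argv)>5 else 5
    run(X,g,n)
E
python3 go.py A 0 142 110
```

```text
t 0.15 q [-1.43, 0.48, 0.02, 1.56, -0.01, 1.11, -0.08] tcp [0.1642, 0.6545, 0.4039] F [-0.1, 1.0, -0.4] grip 1.004
grasp bore [-222.2  647.5  309.9] world [0.1642 0.6543 0.2409]
dist 0.5597 ang 1.241 rows 13
0 off [-0.0293, 0.0305, 0.0079] turn [-0.0196, 0.0297, 0.0886]
1 off [-0.0268, 0.0328, 0.0077] turn [-0.0196, 0.0297, 0.0886]
2 off [-0.024, 0.0349, 0.0076] turn [-0.0196, 0.0297, 0.0886]
3 off [-0.021, 0.0368, 0.0077] turn [-0.0196, 0.0297, 0.0886]
4 off [-0.0179, 0.0384, 0.0078] turn [-0.0196, 0.0297, 0.0886]
```

>>> step_arm([
  {"hand": 0.05, "offset": [-0.029, 0.03, 0.006], "turn": [-0.02, 0.03, 0.089]},
  {"hand": 0.05, "offset": [-0.027, 0.033, 0.006], "turn": [-0.02, 0.03, 0.089]},
  {"hand": 0.05, "offset": [-0.024, 0.035, 0.006], "turn": [-0.02, 0.03, 0.089]},
  {"hand": 0.05, "offset": [-0.021, 0.037, 0.006], "turn": [-0.02, 0.03, 0.089]},
  {"hand": 0.05, "offset": [-0.018, 0.038, 0.006], "turn": [-0.02, 0.03, 0.089]},
], grip_force=15)

```text
t: 0.65
tool_pos: [0.2735, 0.4734, 0.3701]
tcp_rot: [-2.82, -1.315, -0.283]
contact_force: [1.1, 1.1, 0.3]
grip_width: 0.593
```

```bash
python3 go.py A 0 142 110
```

```text
t 0.65 q [-1.36, 0.27, 0.2, 1.97, 0.08, 0.76, -0.35] tcp [0.2735, 0.4734, 0.3701] F [1.1, 1.1, 0.3] grip 0.593
grasp bore [-137.7  462.9  236. ] world [0.2989 0.4884 0.2098]
dist 0.3456 ang 0.754 rows 8
0 off [-0.0142, 0.0399, 0.0087] turn [-0.0199, 0.0289, 0.0875]
1 off [-0.0109, 0.0408, 0.0092] turn [-0.0199, 0.0289, 0.0875]
2 off [-0.0076, 0.0414, 0.0097] turn [-0.0199, 0.0289, 0.0875]
3 off [-0.0042, 0.0417, 0.0104] turn [-0.0199, 0.0289, 0.0875]
4 off [-0.0009, 0.0417, 0.0111] turn [-0.0199, 0.0289, 0.0875]
```

>>> step_arm([
  {"hand": 0.05, "offset": [-0.014, 0.04, 0.006], "turn": [-0.02, 0.029, 0.087]},
  {"hand": 0.05, "offset": [-0.011, 0.041, 0.007], "turn": [-0.02, 0.029, 0.087]},
  {"hand": 0.05, "offset": [-0.008, 0.041, 0.008], "turn": [-0.02, 0.029, 0.087]},
  {"hand": 0.05, "offset": [-0.004, 0.042, 0.01], "turn": [-0.02, 0.029, 0.087]},
  {"hand": 0.05, "offset": [-0.001, 0.042, 0.01], "turn": [-0.02, 0.029, 0.087]},
])

```text
t: 1.15
tool_pos: [0.3877, 0.2843, 0.3338]
tcp_rot: [-3.0, -0.625, -0.545]
contact_force: [1.3, 0.9, 0.1]
grip_width: 0.57
```

```bash
python3 go.py A 0 142 110
```

```text
t 1.15 q [-1.2, 0.19, 0.43, 2.22, 0.21, 0.45, -0.55] tcp [0.3877, 0.2843, 0.3338] F [1.3, 0.9, 0.1] grip 0.57
grasp bore [-48.  255.2 162.4] world [0.4417 0.3003 0.1809]
dist 0.1224 ang 0.266 rows 5
0 off [0.0021, 0.0228, 0.0087] turn [-0.0114, 0.016, 0.0494]
1 off [0.0031, 0.0225, 0.009] turn [-0.0114, 0.016, 0.0494]
2 off [0.0041, 0.0223, 0.0093] turn [-0.0114, 0.016, 0.0494]
3 off [0.005, 0.0219, 0.0096] turn [-0.0114, 0.016, 0.0494]
4 off [0.0059, 0.0216, 0.01] turn [-0.0114, 0.016, 0.0494]
```

>>> step_arm([
  {"hand": 0.05, "offset": [0.002, 0.023, 0.009], "turn": [-0.011, 0.016, 0.05]},
  {"hand": 0.05, "offset": [0.003, 0.023, 0.009], "turn": [-0.011, 0.016, 0.05]},
  {"hand": 0.05, "offset": [0.004, 0.022, 0.009], "turn": [-0.011, 0.016, 0.05]},
  {"hand": 0.05, "offset": [0.005, 0.022, 0.009], "turn": [-0.011, 0.016, 0.05]},
  {"hand": 0.05, "offset": [0.006, 0.022, 0.01], "turn": [-0.011, 0.016, 0.05]},
])

```text
t: 1.65
tool_pos: [0.4572, 0.1783, 0.3005]
tcp_rot: [-3.027, -0.203, -0.674]
contact_force: [0.2, 0.5, 0.5]
grip_width: 0.571
```

```bash
python3 go.py A 0 142 110
python3 - <<'E'
from h import *
from cell import eyes
c=eyes.capture("wrist");np.savez("w1.npz",**c);cv2.imwrite("pics/w1.png",c["img"][:,:,::-1])
for n,v in dict(knob=[0,142,50],stop=[0,0,54],jaw=[0,65,33]).items(): print(n,proj(c,bore(v)))
E
```

```text
t 1.65 q [-0.98, 0.27, 0.5, 2.26, 0.14, 0.24, -0.52] tcp [0.4572, 0.1783, 0.3005] F [0.2, 0.5, 0.5] grip 0.571
grasp bore [-1.000e-01  1.316e+02  1.092e+02] world [0.5258 0.1883 0.153 ]
dist 0.0098 ang 0.020 rows 5
0 off [0.0001, -0.002, -0.0002] turn [0.0007, -0.0005, -0.0038]
1 off [0.0001, -0.002, -0.0002] turn [0.0007, -0.0005, -0.0038]
2 off [0.0001, -0.002, -0.0002] turn [0.0007, -0.0005, -0.0038]
3 off [0.0001, -0.002, -0.0002] turn [0.0007, -0.0005, -0.0038]
4 off [0.0001, -0.002, -0.0002] turn [0.0007, -0.0005, -0.0038]
knob [[310.51786378 255.14815349]]
stop [[314.67564067 452.22064989]]
jaw [[312.8650272  353.68328492]]
```

View pics/w1.png

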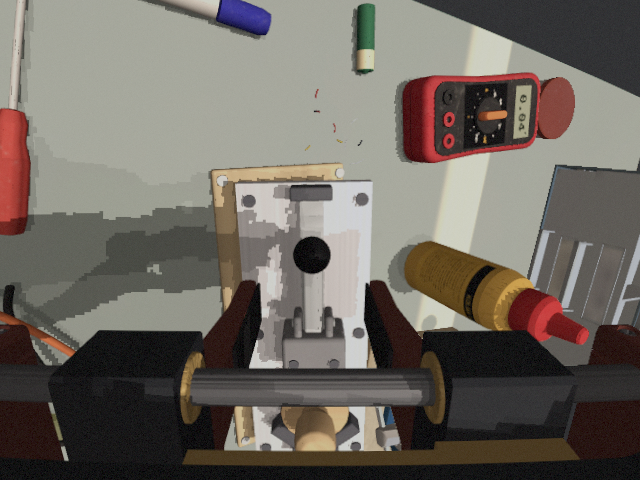

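>>> step_arm([
  {"hand": 0.05, "offset": [0.0, -0.003, 0.006], "turn": [0.001, 0, -0.005]},
  {"hand": 0.05, "offset": [0.0, -0.003, 0.013], "turn": [0.001, 0, -0.005]},
  {"hand": 0.05, "offset": [0, -0.002, 0.013], "turn": [0.001, 0, -0.005]},
  {"hand": 0.05, "offset": [0, -0.002, 0.013], "turn": [0, 0, -0.004]},
  {"hand": 0.05, "offset": [0, 0, 0.008], "turn": [0, 0, 0]},
])

```text
t: 2.2
tool_pos: [0.4775, 0.19, 0.2532]
tcp_rot: [-3.03, -0.227, -0.671]
contact_force: [-0.1, -0.4, -0.5]
grip_width: 0.568
```

```bash
python3 go.py A 0 142 50
python3 - <<'E'
from h import *
from cell import eyes
c=eyes.capture("wrist");np.savez("w1.npz",**c);cv2.imwrite("pics/w2.png",c["img"][:,:,::-1])
for n,v in dict(knob=[0,142,50],stop=[0,0,54],jaw=[0,65,33]).items(): print(n,proj(c,bore(v)))
E
```

```text
t 2.2 q [-0.73, 0.37, 0.21, 2.22, 0.55, 0.17, -0.92] tcp [0.4775, 0.19, 0.2532] F [-0.1, -0.4, -0.5] grip 0.568
grasp bore [ -0.8 140.   57.1] world [0.5456 0.1999 0.1054]
dist 0.0072 ang 0.005 rows 5
0 off [0.0001, -0.0003, 0.0014] turn [0.0008, 0.0001, -0.0006]
1 off [0.0001, -0.0003, 0.0014] turn [0.0008, 0.0001, -0.0006]
2 off [0.0001, -0.0003, 0.0014] turn [0.0008, 0.0001, -0.0006]
3 off [0.0001, -0.0003, 0.0014] turn [0.0008, 0.0001, -0.0006]
4 off [0.0001, -0.0003, 0.0014] turn [0.0008, 0.0001, -0.0006]
knob [[312.27181077 309.74467518]]
stop [[312.91807629 537.73211077]]
jaw [[312.68729475 419.7277297 ]]
```

View pics/w2.png

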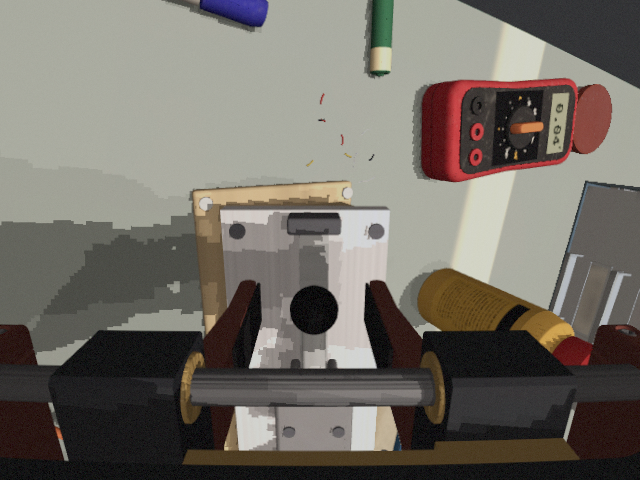

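```bash
cat >> h.py <<'E'
def tilt(X,a): return X@Rn.from_rotvec([0,a,0]).as_matrix()
E
python3 -c "
from go import *
run(tilt(TA,-.2),bore([0,142,49]))"
```

```text
t 2.25 q [-0.72, 0.38, 0.2, 2.22, 0.57, 0.17, -0.94] tcp [0.4777, 0.1899, 0.2525] F [-0.4, 0.5, -0.5] grip 0.572
grasp bore [ -1.  139.8  56.4] world [0.5458 0.1997 0.1047]
dist 0.0349 ang 0.199 rows 5
0 off [0.0067, -0.0003, 0.0021] turn [0.0008, -0.0398, -0.0006]
1 off [0.0067, -0.0003, 0.0019] turn [0.0008, -0.0398, -0.0006]
2 off [0.0068, -0.0003, 0.0016] turn [0.0008, -0.0398, -0.0006]
3 off [0.0069, -0.0003, 0.0013] turn [0.0008, -0.0398, -0.0006]
4 off [0.0069, -0.0003, 0.001] turn [0.0008, -0.0398, -0.0006]
```

>>> step_arm([
  {"hand": 0.05, "offset": [0.007, -0.0005, 0.001], "turn": [0.001, -0.04, 0]},
  {"hand": 0.05, "offset": [0.007, -0.0005, 0.002], "turn": [0.001, -0.04, 0]},
  {"hand": 0.05, "offset": [0.007, -0.0005, 0.002], "turn": [0.001, -0.04, 0]},
  {"hand": 0.05, "offset": [0.007, 0, 0.002], "turn": [0, -0.04, 0]},
  {"hand": 0.05, "offset": [0.007, 0, 0.001], "turn": [0, -0.04, 0]},
])

```text
t: 2.75
tool_pos: [0.5099, 0.2023, 0.2555]
tcp_rot: [-3.09, -0.254, -0.34]
contact_force: [-0.5, -0.1, 0.1]
grip_width: 0.573
```

```bash
python3 -c "
from go import *
run(tilt(TA,-.2),bore([0,142,49]))"
```

```text
t 2.75 q [-0.4, 0.43, -0.14, 2.05, 0.29, 0.47, -0.6] tcp [0.5099, 0.2023, 0.2555] F [-0.5, -0.1, 0.1] grip 0.573
grasp bore [ -4.1 149.   48.7] world [0.5448 0.2088 0.0964]
dist 0.0061 ang 0.020 rows 5
0 off [0.0002, 0.0012, -0.0002] turn [-0.0014, 0.0033, 0.0019]
1 off [0.0002, 0.0012, -0.0002] turn [-0.0014, 0.0033, 0.0019]
2 off [0.0002, 0.0012, -0.0002] turn [-0.0014, 0.0033, 0.0019]
3 off [0.0002, 0.0012, -0.0002] turn [-0.0014, 0.0033, 0.0019]
4 off [0.0002, 0.0012, -0.0002] turn [-0.0014, 0.0033, 0.0019]
```

>>> step_arm([
  {"hand": 0.05, "offset": [0.0005, 0.002, 0], "turn": [-0.003, 0.006, 0.004]},
  {"hand": 0.05, "offset": [0.0005, 0.003, 0], "turn": [-0.003, 0.006, 0.004]},
  {"hand": 0.05, "offset": [0, 0.001, 0], "turn": [-0.002, 0.004, 0.002]},
  {"hand": 0.03, "offset": [0, 0, 0], "turn": [0, 0, 0]},
  {"hand": 0.03, "offset": [0, 0, 0], "turn": [0, 0, 0]},
])

```text
t: 3.25
tool_pos: [0.5107, 0.198, 0.2553]
tcp_rot: [-3.091, -0.242, -0.368]
contact_force: [-0.0, -0.4, -0.1]
grip_width: 0.426
```

```bash
python3 -c "
from go import *
run(tilt(TA,-.2),bore([0,142,49]))"
```

```text
t 3.25 q [-0.41, 0.43, -0.12, 2.06, 0.31, 0.45, -0.62] tcp [0.5107, 0.198, 0.2553] F [-0.0, -0.4, -0.1] grip 0.426
grasp bore [ -1.2 143.8  47.9] world [0.5485 0.2041 0.0969]
dist 0.0023 ang 0.003 rows 5
0 off [0.0002, 0.0003, -0.0003] turn [-0.0003, -0.0001, 0.0005]
1 off [0.0002, 0.0003, -0.0003] turn [-0.0003, -0.0001, 0.0005]
2 off [0.0002, 0.0003, -0.0003] turn [-0.0003, -0.0001, 0.0005]
3 off [0.0002, 0.0003, -0.0003] turn [-0.0003, -0.0001, 0.0005]
4 off [0.0002, 0.0003, -0.0003] turn [-0.0003, -0.0001, 0.0005]
```

>>> step_arm([
  {"hand": 0.01, "offset": [0.001, 0.001, -0.001], "turn": [0, 0, 0]},
  {"hand": 0.01, "offset": [0, 0.0005, 0], "turn": [0, 0, 0]},
  {"hand": 0.01, "offset": [0, 0, 0], "turn": [0, 0, 0]},
  {"hand": 0.01, "offset": [0, 0, 0], "turn": [0, 0, 0]},
  {"hand": 0.01, "offset": [0, 0, 0], "turn": [0, 0, 0]},
], grip_force=25)

```text
t: 3.75
tool_pos: [0.5112, 0.1969, 0.2567]
tcp_rot: [-3.091, -0.243, -0.368]
contact_force: [-0.4, 1.1, -0.9]
grip_width: 0.233
```

```bash
python3 -c "
from go import *
run(tilt(TA,-.2),bore([0,142,49]))"
```

```text
t 3.75 q [-0.4, 0.43, -0.13, 2.06, 0.31, 0.45, -0.61] tcp [0.5112, 0.1969, 0.2567] F [-0.4, 1.1, -0.9] grip 0.233
grasp bore [ -0.3 142.6  49. ] world [0.549  0.203  0.0982]
dist 0.0006 ang 0.004 rows 5
0 off [0.0001, 0.0001, -0.0] turn [-0.0004, -0.0002, 0.0007]
1 off [0.0001, 0.0001, -0.0] turn [-0.0004, -0.0002, 0.0007]
2 off [0.0001, 0.0001, -0.0] turn [-0.0004, -0.0002, 0.0007]
3 off [0.0001, 0.0001, -0.0] turn [-0.0004, -0.0002, 0.0007]
4 off [0.0001, 0.0001, -0.0] turn [-0.0004, -0.0002, 0.0007]
```

```bash
python3 -c "
from go import *
for b in ([0,138,58],[0,130.5,65.4],[0,177,67]): run(None,bore(b))"
```

```text
t 3.75 q [-0.4, 0.43, -0.13, 2.06, 0.31, 0.45, -0.61] tcp [0.5112, 0.1969, 0.2567] F [-0.4, 1.1, -0.9] grip 0.233
grasp bore [ -0.3 142.6  49. ] world [0.549  0.203  0.0982]
dist 0.0101 ang 0.000 rows 5
0 off [-0.0003, 0.0009, -0.0018] turn [-0.0, -0.0, 0.0]
1 off [-0.0003, 0.0009, -0.0018] turn [-0.0, -0.0, 0.0]
2 off [-0.0003, 0.0009, -0.0018] turn [-0.0, -0.0, 0.0]
3 off [-0.0003, 0.0009, -0.0018] turn [-0.0, 0.0, 0.0]
4 off [-0.0003, 0.0009, -0.0018] turn [-0.0, -0.0, -0.0]
t 3.75 q [-0.4, 0.43, -0.13, 2.06, 0.31, 0.45, -0.61] tcp [0.5112, 0.1969, 0.2567] F [-0.4, 1.1, -0.9] grip 0.233
grasp bore [ -0.3 142.6  49. ] world [0.549  0.203  0.0982]
dist 0.0204 ang 0.000 rows 5
0 off [-0.0006, 0.0024, -0.0032] turn [-0.0, -0.0, 0.0]
1 off [-0.0006, 0.0024, -0.0032] turn [-0.0, -0.0, 0.0]
2 off [-0.0006, 0.0024, -0.0032] turn [-0.0, -0.0, 0.0]
3 off [-0.0006, 0.0024, -0.0032] turn [-0.0, 0.0, 0.0]
4 off [-0.0006, 0.0024, -0.0032] turn [-0.0, -0.0, -0.0]
t 3.75 q [-0.4, 0.43, -0.13, 2.06, 0.31, 0.45, -0.61] tcp [0.5112, 0.1969, 0.2567] F [-0.4, 1.1, -0.9] grip 0.233
grasp bore [ -0.3 142.6  49. ] world [0.549  0.203  0.0982]
dist 0.0388 ang 0.000 rows 5
0 off [-0.0006, -0.0069, -0.0035] turn [-0.0, -0.0, 0.0]
1 off [-0.0006, -0.0069, -0.0035] turn [-0.0, -0.0, 0.0]
2 off [-0.0006, -0.0069, -0.0035] turn [-0.0, -0.0, 0.0]
3 off [-0.0006, -0.0069, -0.0035] turn [-0.0, 0.0, 0.0]
4 off [-0.0006, -0.0069, -0.0035] turn [-0.0, -0.0, -0.0]
```

>>> step_arm([
  {"hand": 0.01, "offset": [-0.0006, 0.0018, -0.0032], "turn": [0, 0, 0]},
  {"hand": 0.01, "offset": [-0.0006, 0.002, -0.0032], "turn": [0, 0, 0]},
  {"hand": 0.01, "offset": [-0.0006, 0.0024, -0.0032], "turn": [0, 0, 0]},
  {"hand": 0.01, "offset": [-0.0006, 0.0026, -0.0032], "turn": [0, 0, 0]},
  {"hand": 0.01, "offset": [-0.0006, 0.0026, -0.0032], "turn": [0, 0, 0]},
])

```text
t: 4.25
tool_pos: [0.506, 0.1847, 0.2722]
tcp_rot: [-3.089, -0.246, -0.368]
contact_force: [0.8, 1.0, -2.1]
grip_width: 0.233
```

```bash
python3 -c "
from go import *
run(None,bore([0,175,67]))
from cell import eyes
c=eyes.capture('wrist');cv2.imwrite('pics/w3.png',c['img'][:,:,::-1])
c=eyes.capture('side');crop(c,250,220,400,370,4,'pics/s3.png')"
```

```text
t 4.25 q [-0.37, 0.39, -0.14, 2.07, 0.29, 0.48, -0.58] tcp [0.506, 0.1847, 0.2722] F [0.8, 1.0, -2.1] grip 0.233
grasp bore [ -0.2 131.6  66. ] world [0.5438 0.1911 0.1137]
dist 0.0434 ang 0.000 rows 5
0 off [0.0, -0.0087, -0.0002] turn [-0.0, -0.0, 0.0]
1 off [0.0, -0.0087, -0.0002] turn [-0.0, -0.0, 0.0]
2 off [0.0, -0.0087, -0.0002] turn [-0.0, -0.0, 0.0]
3 off [0.0, -0.0087, -0.0002] turn [-0.0, -0.0, 0.0]
4 off [0.0, -0.0087, -0.0002] turn [-0.0, -0.0, -0.0]
```

View pics/w3.png

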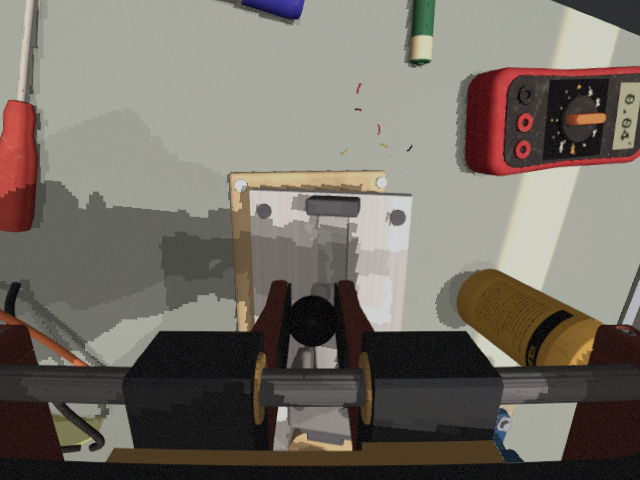

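View pics/s3.png

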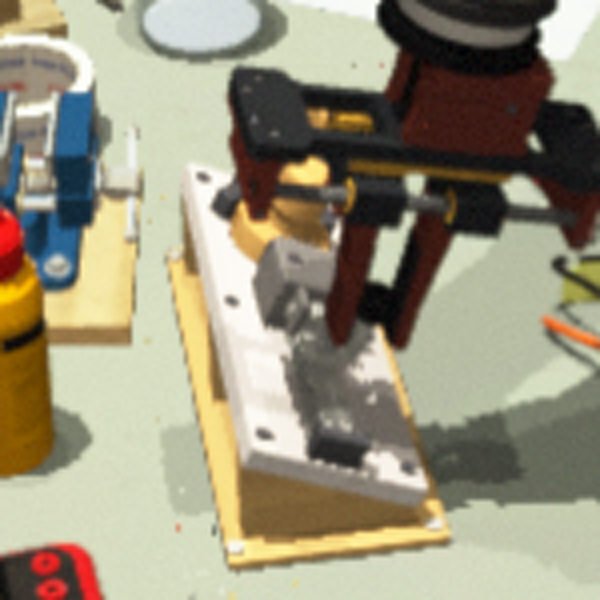

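>>> step_arm([
  {"hand": 0.01, "offset": [0, -0.006, 0], "turn": [0, 0, 0]},
  {"hand": 0.01, "offset": [0, -0.009, 0], "turn": [0, 0, 0]},
  {"hand": 0.01, "offset": [0, -0.01, 0], "turn": [0, 0, 0]},
  {"hand": 0.01, "offset": [0, -0.01, 0], "turn": [0, 0, 0]},
  {"hand": 0.01, "offset": [0, -0.008, 0], "turn": [0, 0, 0]},
])

```text
t: 4.85
tool_pos: [0.5004, 0.2251, 0.2713]
tcp_rot: [-3.097, -0.234, -0.367]
contact_force: [2.8, -2.7, -2.9]
grip_width: 0.232
```

```bash
python3 -c "
from go import *
run(None,bore([0,176.5,66]))
from cell import eyes
c=eyes.capture('wrist');cv2.imwrite('pics/w4.png',c['img'][:,:,::-1])
c=eyes.capture('side');crop(c,250,220,400,370,4,'pics/s4.png')"
```

```text
t 4.85 q [-0.46, 0.4, -0.12, 2.05, 0.31, 0.5, -0.68] tcp [0.5004, 0.2251, 0.2713] F [2.8, -2.7, -2.9] grip 0.232
grasp bore [ -0.2 171.2  65. ] world [0.5381 0.2303 0.1128]
dist 0.0054 ang 0.000 rows 5
0 off [-0.0, -0.0011, -0.0002] turn [-0.0, -0.0, -0.0]
1 off [-0.0, -0.0011, -0.0002] turn [-0.0, -0.0, -0.0]
2 off [-0.0, -0.0011, -0.0002] turn [-0.0, -0.0, -0.0]
3 off [-0.0, -0.0011, -0.0002] turn [-0.0, -0.0, -0.0]
4 off [-0.0, -0.0011, -0.0002] turn [-0.0, -0.0, -0.0]
```

View pics/s4.png

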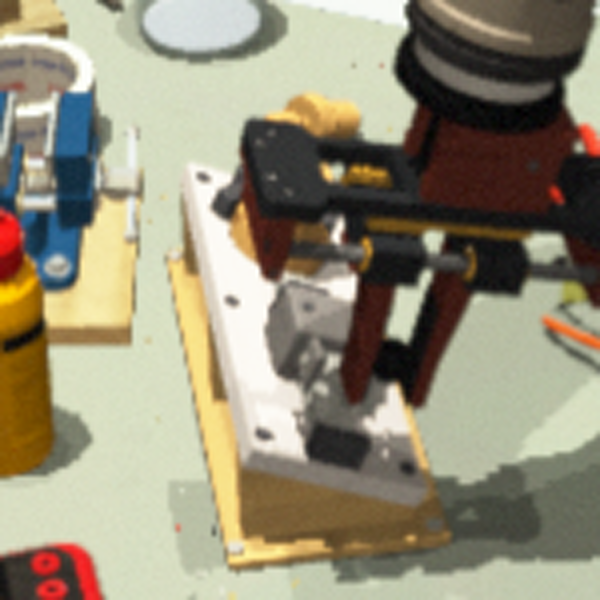

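>>> step_arm([
  {"hand": 0.01, "offset": [0, -0.004, 0], "turn": [0, 0, 0]},
  {"hand": 0.01, "offset": [0, -0.002, 0], "turn": [0, 0, 0]},
  {"hand": 0.01, "offset": [0.0004, -0.0015, 0.003], "turn": [0, 0, 0]},
  {"hand": 0.01, "offset": [0.0006, -0.002, 0.003], "turn": [0, 0, 0]},
  {"hand": 0.01, "offset": [0.0006, -0.0015, 0.0025], "turn": [0, 0, 0]},
])

```text
t: 5.45
tool_pos: [0.5015, 0.2396, 0.264]
tcp_rot: [-3.093, -0.238, -0.369]
contact_force: [-2.3, -1.6, 4.1]
grip_width: 0.234
```

```bash
python3 -c "
from go import *
run(None,bore([0,185,58]))
"
```

```text
t 5.45 q [-0.49, 0.42, -0.12, 2.04, 0.32, 0.49, -0.71] tcp [0.5015, 0.2396, 0.264] F [-2.3, -1.6, 4.1] grip 0.234
grasp bore [ -0.  186.   56.9] world [0.5394 0.2454 0.1056]
dist 0.0015 ang 0.000 rows 5
0 off [-0.0, 0.0002, -0.0002] turn [-0.0, -0.0, -0.0]
1 off [-0.0, 0.0002, -0.0002] turn [-0.0, -0.0, -0.0]
2 off [-0.0, 0.0002, -0.0002] turn [-0.0, -0.0, -0.0]
3 off [-0.0, 0.0002, -0.0002] turn [-0.0, -0.0, -0.0]
4 off [-0.0, 0.0002, -0.0002] turn [-0.0, -0.0, -0.0]
```

>>> step_arm([
  {"hand": 0.05, "offset": [0, 0, 0], "turn": [0, 0, 0]},
  {"hand": 0.05, "offset": [0, 0, 0], "turn": [0, 0, 0]},
  {"hand": 0.05, "offset": [0, 0, 0], "turn": [0, 0, 0]},
  {"hand": 0.05, "offset": [0, 0, -0.02], "turn": [0, 0, 0]},
  {"hand": 0.05, "offset": [0, 0, -0.04], "turn": [0, 0, 0]},
])

```text
t: 5.95
tool_pos: [0.4858, 0.2378, 0.3186]
tcp_rot: [-3.097, -0.243, -0.354]
contact_force: [0.5, -0.2, 0.9]
grip_width: 0.566
```

```bash
python3 -c "
from go import *
run(None,bore([0,185,58]))
from cell import eyes
c=eyes.capture('wrist');np.savez('w5.npz',**c);cv2.imwrite('pics/w5.png',c['img'][:,:,::-1])
for n,v in dict(k45=[0,187,50],k50=[0,192,50],jaw=[0,110,33]).items(): print(n,proj(c,bore(v)))
c=eyes.capture('side');np.savez('sd5.npz',**c);crop(c,250,220,400,370,4,'pics/s5.png')"
```

```text
t 5.95 q [-0.47, 0.32, -0.16, 2.03, 0.27, 0.61, -0.66] tcp [0.4858, 0.2378, 0.3186] F [0.5, -0.2, 0.9] grip 0.566
grasp bore [  7.2 186.3 113.4] world [0.5222 0.2431 0.1598]
dist 0.0558 ang 0.000 rows 5
0 off [0.0009, 0.0002, 0.0111] turn [0.0, 0.0, 0.0]
1 off [0.0009, 0.0002, 0.0111] turn [0.0, 0.0, 0.0]
2 off [0.0009, 0.0002, 0.0111] turn [0.0, 0.0, 0.0]
3 off [0.0009, 0.0002, 0.0111] turn [0.0, 0.0, 0.0]
4 off [0.0009, 0.0002, 0.0111] turn [0.0, 0.0, 0.0]
k45 [[321.21261788 268.33990737]]
k50 [[321.30538026 260.44402912]]
jaw [[324.45458942 362.56024829]]
```

View pics/w5.png

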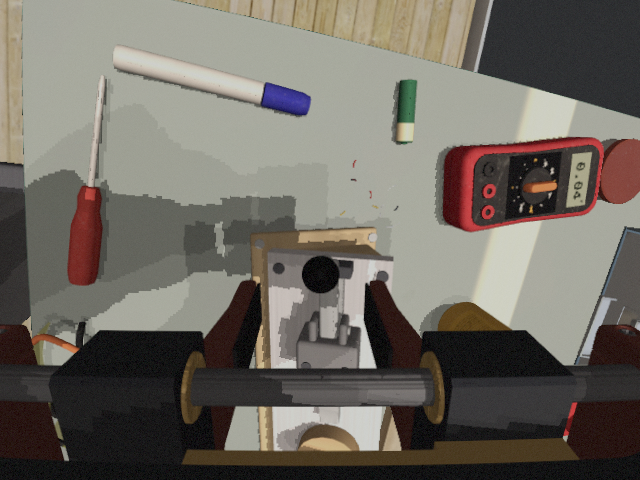

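View pics/s5.png

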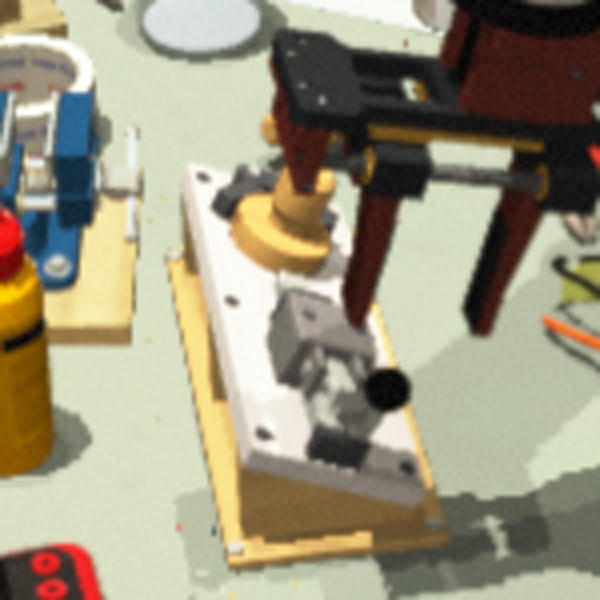

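```bash
python3 -c "
from h import *
w=load('w5.npz');d=load('sd5.npz')
for dv in (0,):
    p,e=tri(ray(w,320.5,274),ray(d,347,317.5)); print(p,e,((p-BP)@BR*1000).round(1))
# wrist ray vs pawl model: intersect x=0 bore plane -> (y,z) line
for c,uv in((w,(320.5,274)),(d,(347,317.5))):
    o,dd=ray(c,*uv); o=(o-BP)@BR;dd=dd@BR
    for z in (.050,.055,.060,.065): print(z,((o+dd*(z-o[2])/dd[2])*1000).round(1))
for th in (0,.1,.17,.2): print(th,60*np.cos(th)-30*np.sin(th)+82,60*np.sin(th)+30*np.cos(th)+20)
"
```

```text
[0.54013193 0.24551732 0.10512267] 0.0006144038873282171 [  0.5 186.   56.2]
0.05 [ -0.4 183.3  50. ]
0.055 [  0.5 185.3  55. ]
0.06 [  1.5 187.3  60. ]
0.065 [  2.4 189.3  65. ]
0.05 [ -4.8 177.2  50. ]
0.055 [ -0.7 184.4  55. ]
0.06 [  3.4 191.7  60. ]
0.065 [  7.5 198.9  65. ]
0 142.0 50.0
0.1 138.7052474172767 55.84012995715047
0.17 136.05961554256376 59.71848395130658
0.2 134.84391474662266 61.32215718294092
```

```bash
cat >> h.py <<'E'
TC=np.stack([BR[:,1],BR[:,0],-BR[:,2]],1)
def tiltx(X,a): return X@Rn.from_rotvec([a,0,0]).as_matrix()
TC2=tiltx(TC,.24)
E
python3 -c "
from go import *
print(TC2.round(3))
run(TC2,bore([0,0,105]),13)
"
```

```text
[[-0.153  0.969  0.193]
 [ 0.988  0.15   0.03 ]
 [ 0.     0.195 -0.981]]
t 6.05 q [-0.47, 0.32, -0.16, 2.02, 0.27, 0.61, -0.66] tcp [0.487, 0.2392, 0.3242] F [0.7, 0.5, 0.7] grip 0.569
grasp bore [ 12.6 188.3 117.5] world [0.525  0.2455 0.1658]
dist 0.1885 ang 1.569 rows 13
0 off [-0.0003, 0.0145, 0.0011] turn [0.0024, -0.0027, -0.1206]
1 off [-0.002, 0.0143, 0.0011] turn [0.0024, -0.0027, -0.1206]
2 off [-0.0037, 0.014, 0.0011] turn [0.0024, -0.0027, -0.1206]
3 off [-0.0054, 0.0134, 0.001] turn [0.0024, -0.0027, -0.1206]
4 off [-0.0069, 0.0127, 0.001] turn [0.0024, -0.0027, -0.1206]
5 off [-0.0084, 0.0118, 0.001] turn [0.0024, -0.0027, -0.1206]
6 off [-0.0098, 0.0107, 0.001] turn [0.0024, -0.0027, -0.1206]
7 off [-0.011, 0.0094, 0.001] turn [0.0024, -0.0027, -0.1206]
8 off [-0.012, 0.008, 0.001] turn [0.0024, -0.0027, -0.1206]
9 off [-0.0129, 0.0065, 0.001] turn [0.0024, -0.0027, -0.1206]
10 off [-0.0136, 0.0049, 0.0011] turn [0.0024, -0.0027, -0.1206]
11 off [-0.0141, 0.0033, 0.0011] turn [0.0024, -0.0027, -0.1206]
12 off [-0.0144, 0.0016, 0.0011] turn [0.0024, -0.0027, -0.1206]
```

>>> step_arm([
  {"hand": 0.05, "offset": [0, 0.015, 0], "turn": [0.002, -0.003, -0.12]},
  {"hand": 0.05, "offset": [-0.002, 0.015, 0], "turn": [0.002, -0.003, -0.12]},
  {"hand": 0.05, "offset": [-0.004, 0.014, 0.001], "turn": [0.002, -0.003, -0.12]},
  {"hand": 0.05, "offset": [-0.005, 0.013, 0.001], "turn": [0.002, -0.003, -0.12]},
  {"hand": 0.05, "offset": [-0.007, 0.013, 0.001], "turn": [0.002, -0.003, -0.12]},
])

```text
t: 6.55
tool_pos: [0.4982, 0.1676, 0.3216]
tcp_rot: [2.846, 1.178, 0.343]
contact_force: [-0.3, 0.7, 0.6]
grip_width: 0.568
```

```bash
python3 -c "
from go import *
run(TC2,bore([0,0,105]),8)
"
```

```text
t 6.55 q [-0.2, 0.31, -0.3, 2.05, 0.27, 0.59, 0.09] tcp [0.4982, 0.1676, 0.3216] F [-0.3, 0.7, 0.6] grip 0.568
grasp bore [  9.5 117.3 115.6] world [0.5339 0.175  0.1628]
dist 0.1161 ang 0.941 rows 8
0 off [-0.0087, 0.0115, 0.0014] turn [0.0027, -0.003, -0.1176]
1 off [-0.01, 0.0104, 0.0014] turn [0.0027, -0.003, -0.1176]
2 off [-0.0112, 0.0092, 0.0014] turn [0.0027, -0.003, -0.1176]
3 off [-0.0122, 0.0078, 0.0014] turn [0.0027, -0.003, -0.1176]
4 off [-0.013, 0.0063, 0.0014] turn [0.0027, -0.003, -0.1176]
5 off [-0.0136, 0.0047, 0.0014] turn [0.0027, -0.003, -0.1176]
6 off [-0.0141, 0.0031, 0.0015] turn [0.0027, -0.003, -0.1176]
7 off [-0.0144, 0.0014, 0.0015] turn [0.0027, -0.003, -0.1176]
```

>>> step_arm([
  {"hand": 0.05, "offset": [-0.009, 0.012, 0.001], "turn": [0.003, -0.003, -0.118]},
  {"hand": 0.05, "offset": [-0.01, 0.01, 0.001], "turn": [0.003, -0.003, -0.118]},
  {"hand": 0.05, "offset": [-0.011, 0.009, 0.001], "turn": [0.003, -0.003, -0.118]},
  {"hand": 0.05, "offset": [-0.012, 0.008, 0.001], "turn": [0.003, -0.003, -0.118]},
  {"hand": 0.05, "offset": [-0.013, 0.006, 0.001], "turn": [0.003, -0.003, -0.118]},
])

```text
t: 7.05
tool_pos: [0.5096, 0.0931, 0.3138]
tcp_rot: [2.319, 1.953, 0.271]
contact_force: [0.3, 0.7, -0.7]
grip_width: 0.571
```

```bash
python3 -c "
from go import *
run(TC2,bore([0,0,100]),5)
"
```

```text
t 7.05 q [0.06, 0.33, -0.44, 2.06, 0.29, 0.6, 0.83] tcp [0.5096, 0.0931, 0.3138] F [0.3, 0.7, -0.7] grip 0.571
grasp bore [  2.5  41.5 109.4] world [0.5419 0.0996 0.1542]
dist 0.0412 ang 0.325 rows 5
0 off [-0.0076, 0.0027, 0.0019] turn [0.001, -0.002, -0.065]
1 off [-0.0077, 0.0022, 0.0019] turn [0.001, -0.002, -0.065]
2 off [-0.0078, 0.0017, 0.0019] turn [0.001, -0.002, -0.065]
3 off [-0.0079, 0.0012, 0.0019] turn [0.001, -0.002, -0.065]
4 off [-0.008, 0.0007, 0.0019] turn [0.001, -0.002, -0.065]
```

>>> step_arm([
  {"hand": 0.06, "offset": [-0.007, 0.003, 0.002], "turn": [0.001, -0.002, -0.065]},
  {"hand": 0.06, "offset": [-0.008, 0.002, 0.002], "turn": [0.001, -0.002, -0.065]},
  {"hand": 0.06, "offset": [-0.008, 0.002, 0.002], "turn": [0.001, -0.002, -0.065]},
  {"hand": 0.06, "offset": [-0.007, 0.001, 0.002], "turn": [0.001, -0.002, -0.065]},
  {"hand": 0.06, "offset": [-0.006, 0.001, 0.001], "turn": [0.001, -0.002, -0.06]},
])

```text
t: 7.55
tool_pos: [0.5188, 0.053, 0.3028]
tcp_rot: [1.948, 2.289, 0.221]
contact_force: [-0.0, 0.4, -0.1]
grip_width: 0.68
```

```bash
python3 -c "
from go import *
run(TC2,bore([0,0,40]),5)
from cell import eyes
c=eyes.capture('wrist');np.savez('w6.npz',**c);cv2.imwrite('pics/w6.png',c['img'][:,:,::-1])
for n,v in dict(top=[0,0,54],collar=[0,0,16]).items(): print(n,proj(c,bore(v)))
"
```

```text
t 7.55 q [0.19, 0.36, -0.5, 2.06, 0.34, 0.6, 1.2] tcp [0.5188, 0.053, 0.3028] F [-0.0, 0.4, -0.1] grip 0.68
grasp bore [-0.8 -1.2 98.4] world [0.55   0.0576 0.1429]
dist 0.0584 ang 0.007 rows 5
0 off [0.0002, 0.0029, 0.0113] turn [-0.0004, 0.0002, 0.0014]
1 off [0.0002, 0.0029, 0.0113] turn [-0.0004, 0.0002, 0.0014]
2 off [0.0002, 0.0029, 0.0113] turn [-0.0004, 0.0002, 0.0014]
3 off [0.0002, 0.0029, 0.0113] turn [-0.0004, 0.0002, 0.0014]
4 off [0.0002, 0.0029, 0.0113] turn [-0.0004, 0.0002, 0.0014]
top [[313.64967912 299.98516179]]
collar [[313.27366539 288.34055468]]
```

View pics/w6.png

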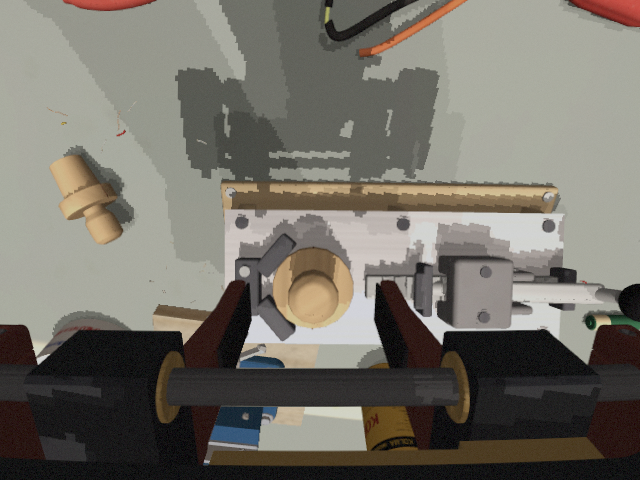

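>>> step_arm([
  {"hand": 0.06, "offset": [0.001, 0.003, 0.009], "turn": [0, 0, 0.002]},
  {"hand": 0.06, "offset": [0.0, 0.003, 0.012], "turn": [0, 0, 0.002]},
  {"hand": 0.06, "offset": [0.0, 0.003, 0.012], "turn": [0, 0, 0.002]},
  {"hand": 0.06, "offset": [0, 0.003, 0.012], "turn": [0, 0, 0]},
  {"hand": 0.06, "offset": [0, 0.002, 0.009], "turn": [0, 0, 0]},
])

```text
t: 8.1
tool_pos: [0.5445, 0.0578, 0.2479]
tcp_rot: [1.958, 2.281, 0.222]
contact_force: [-0.3, 0.2, 0.6]
grip_width: 0.683
```

```bash
python3 -c "
from go import *
run(TC2,bore([0,0,40]),5)
from cell import eyes
c=eyes.capture('wrist');np.savez('w7.npz',**c);cv2.imwrite('pics/w7.png',c['img'][:,:,::-1])
for n,v in dict(top=[0,0,54],collar=[0,0,16]).items(): print(n,proj(c,bore(v)))
"
```

```text
t 8.1 q [0.12, 0.47, -0.42, 2.04, 0.44, 0.51, 1.11] tcp [0.5445, 0.0578, 0.2479] F [-0.3, 0.2, 0.6] grip 0.683
grasp bore [-0.2 -0.4 37.6] world [0.5757 0.0625 0.088 ]
dist 0.0024 ang 0.002 rows 5
0 off [0.0, -0.0001, -0.0005] turn [-0.0003, 0.0002, -0.0003]
1 off [0.0, -0.0001, -0.0005] turn [-0.0003, 0.0002, -0.0003]
2 off [0.0, -0.0001, -0.0005] turn [-0.0003, 0.0002, -0.0003]
3 off [0.0, -0.0001, -0.0005] turn [-0.0003, 0.0002, -0.0003]
4 off [0.0, -0.0001, -0.0005] turn [-0.0003, 0.0002, -0.0003]
top [[312.51694326 329.88697743]]
collar [[312.42406732 308.07534555]]
```

View pics/w7.png

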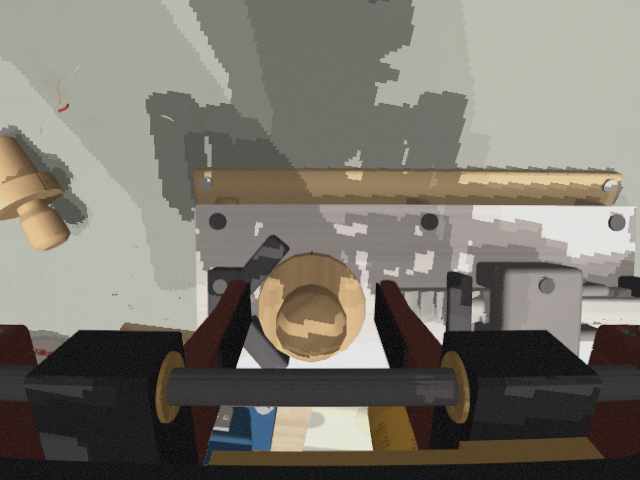

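>>> step_arm([
  {"hand": 0.06, "offset": [0, 0, -0.003], "turn": [0, 0, 0]},
  {"hand": 0.02, "offset": [0, 0, 0], "turn": [0, 0, 0]},
  {"hand": 0.02, "offset": [0, 0, 0], "turn": [0, 0, 0]},
  {"hand": 0.02, "offset": [0, 0, 0], "turn": [0, 0, 0]},
  {"hand": 0.02, "offset": [0, 0, 0], "turn": [0, 0, 0]},
], grip_force=30)

```text
t: 8.65
tool_pos: [0.5439, 0.0583, 0.2501]
tcp_rot: [1.958, 2.282, 0.221]
contact_force: [-0.4, -1.0, 0.0]
grip_width: 0.355
```

```bash
python3 -c "
from go import *
run(None,bore([0,0,62]),5)
"
```

```text
t 8.65 q [0.12, 0.47, -0.43, 2.03, 0.43, 0.52, 1.12] tcp [0.5439, 0.0583, 0.2501] F [-0.4, -1.0, 0.0] grip 0.355
grasp bore [-0.   0.3 39.9] world [0.5749 0.063  0.0902]
dist 0.0221 ang 0.000 rows 5
0 off [-0.0001, -0.0011, -0.0043] turn [-0.0, -0.0, 0.0]
1 off [-0.0001, -0.0011, -0.0043] turn [-0.0, -0.0, 0.0]
2 off [-0.0001, -0.0011, -0.0043] turn [-0.0, -0.0, 0.0]
3 off [-0.0001, -0.0011, -0.0043] turn [-0.0, -0.0, 0.0]
4 off [-0.0001, -0.0011, -0.0043] turn [-0.0, -0.0, 0.0]
```

>>> step_arm([
  {"hand": 0.02, "offset": [0, 0, 0], "turn": [0, 0, 0]},
  {"hand": 0.02, "offset": [0, -0.001, -0.003], "turn": [0, 0, 0]},
  {"hand": 0.02, "offset": [0, -0.0012, -0.005], "turn": [0, 0, 0]},
  {"hand": 0.02, "offset": [0, -0.0012, -0.005], "turn": [0, 0, 0]},
  {"hand": 0.02, "offset": [0, -0.0015, -0.006], "turn": [0, 0, 0]},
])

```text
t: 9.15
tool_pos: [0.5345, 0.0567, 0.2689]
tcp_rot: [1.959, 2.283, 0.22]
contact_force: [0.1, 0.2, -0.3]
grip_width: 0.328
```

```bash
python3 -c "
from go import *
run(None,bore([0,0,112]),5)
from cell import eyes
c=eyes.capture('side');np.savez('sd8.npz',**c);crop(c,250,200,400,350,4,'pics/s8.png')
"
```

```text
t 9.15 q [0.15, 0.43, -0.45, 2.04, 0.4, 0.55, 1.14] tcp [0.5345, 0.0567, 0.2689] F [0.1, 0.2, -0.3] grip 0.328
grasp bore [-0.8  0.2 61. ] world [0.5654 0.0614 0.1089]
dist 0.0510 ang 0.000 rows 5
0 off [-0.0, -0.0023, -0.0099] turn [0.0, 0.0, 0.0]
1 off [-0.0, -0.0023, -0.0099] turn [0.0, 0.0, 0.0]
2 off [-0.0, -0.0023, -0.0099] turn [0.0, 0.0, 0.0]
3 off [-0.0, -0.0023, -0.0099] turn [0.0, 0.0, 0.0]
4 off [-0.0, -0.0023, -0.0099] turn [0.0, 0.0, 0.0]
```

View pics/s8.png

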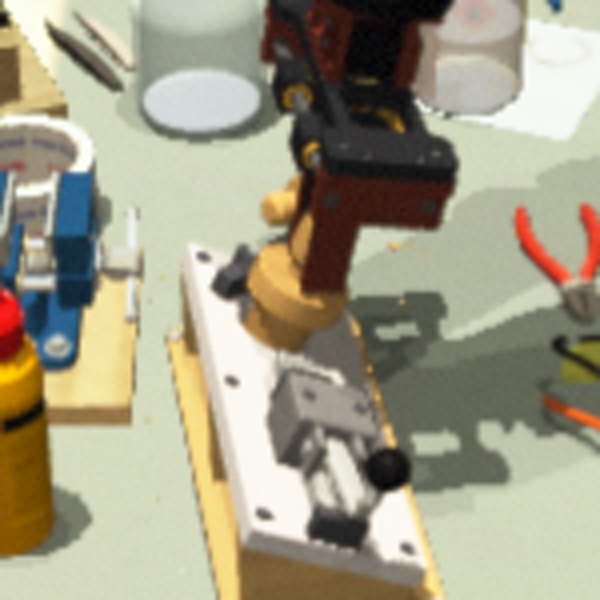

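>>> step_arm([
  {"hand": 0.02, "offset": [0, -0.002, -0.01], "turn": [0, 0, 0]},
  {"hand": 0.02, "offset": [0, -0.002, -0.01], "turn": [0, 0, 0]},
  {"hand": 0.02, "offset": [0, -0.002, -0.01], "turn": [0, 0, 0]},
  {"hand": 0.02, "offset": [0, -0.0025, -0.012], "turn": [0, 0, 0]},
  {"hand": 0.02, "offset": [0, -0.001, -0.015], "turn": [0, 0, 0]},
])

```text
t: 9.7
tool_pos: [0.5122, 0.0534, 0.3275]
tcp_rot: [1.959, 2.283, 0.219]
contact_force: [-0.1, 0.1, -0.9]
grip_width: 0.326
```

```bash
python3 -c "
from go import *
run(None,bore([0,0,152]),5)
"
```

```text
t 9.7 q [0.22, 0.31, -0.52, 2.05, 0.3, 0.65, 1.23] tcp [0.5122, 0.0534, 0.3275] F [-0.1, 0.1, -0.9] grip 0.326
grasp bore [  3.3   0.2 123.7] world [0.5429 0.058  0.1675]
dist 0.0285 ang 0.000 rows 5
0 off [-0.0, -0.002, -0.0053] turn [0.0, 0.0, 0.0]
1 off [-0.0, -0.002, -0.0053] turn [0.0, 0.0, 0.0]
2 off [-0.0, -0.002, -0.0053] turn [0.0, 0.0, 0.0]
3 off [-0.0, -0.002, -0.0053] turn [0.0, 0.0, 0.0]
4 off [-0.0, -0.002, -0.0053] turn [0.0, 0.0, 0.0]
```

```bash
cat >> h.py <<'E'
TU=tiltx(TC,.24+np.radians(25))
E
python3 -c "
from go import *
print(TU.round(3))
run(TU,[.638,-.2515,.245],9)
"
```

```text
[[-0.153  0.96  -0.235]
 [ 0.988  0.149 -0.036]
 [ 0.    -0.238 -0.971]]
t 9.7 q [0.22, 0.31, -0.52, 2.05, 0.3, 0.65, 1.23] tcp [0.5122, 0.0534, 0.3275] F [-0.1, 0.1, -0.9] grip 0.326
grasp bore [  3.3   0.2 123.7] world [0.5429 0.058  0.1675]
dist 0.3494 ang 0.432 rows 9
0 off [-0.0356, 0.0143, -0.0058] turn [0.048, 0.0001, -0.0001]
1 off [-0.0356, 0.014, -0.0065] turn [0.048, 0.0001, -0.0001]
2 off [-0.0356, 0.0137, -0.0071] turn [0.048, 0.0001, -0.0001]
3 off [-0.0356, 0.0134, -0.0078] turn [0.048, 0.0001, -0.0001]
4 off [-0.0356, 0.013, -0.0084] turn [0.048, 0.0001, -0.0001]
5 off [-0.0356, 0.0125, -0.009] turn [0.048, 0.0001, -0.0001]
6 off [-0.0356, 0.0121, -0.0096] turn [0.048, 0.0001, -0.0001]
7 off [-0.0356, 0.0116, -0.0102] turn [0.048, 0.0001, -0.0001]
8 off [-0.0356, 0.0111, -0.0107] turn [0.048, 0.0001, -0.0001]
```

>>> step_arm([
  {"hand": 0.02, "offset": [-0.015, 0.004, -0.02], "turn": [0.02, 0, 0]},
  {"hand": 0.02, "offset": [-0.03, 0.012, -0.018], "turn": [0.04, 0, 0]},
  {"hand": 0.02, "offset": [-0.035, 0.014, -0.01], "turn": [0.048, 0, 0]},
  {"hand": 0.02, "offset": [-0.035, 0.014, -0.008], "turn": [0.048, 0, 0]},
  {"hand": 0.02, "offset": [-0.035, 0.014, -0.006], "turn": [0.048, 0, 0]},
])

```text
t: 10.2
tool_pos: [0.5813, -0.0851, 0.4061]
tcp_rot: [-2.023, -2.391, 0.014]
contact_force: [-0.1, 0.9, -0.8]
grip_width: 0.327
```

```bash
python3 -c "
from go import *
run(TU,[.638,-.2515,.245],9)
"
```

```text
t 10.2 q [0.42, 0.38, -0.49, 1.74, 0.2, 1.09, 1.6] tcp [0.5813, -0.0851, 0.4061] F [-0.1, 0.9, -0.8] grip 0.327
grasp bore [  48.  -147.   186.3] world [ 0.5792 -0.0853  0.2431]
dist 0.1864 ang 0.227 rows 9
0 off [-0.0193, 0.0075, 0.0002] turn [0.0252, 0.0001, 0.0014]
1 off [-0.0193, 0.0075, 0.0] turn [0.0252, 0.0001, 0.0014]
2 off [-0.0193, 0.0075, -0.0002] turn [0.0252, 0.0001, 0.0014]
3 off [-0.0193, 0.0075, -0.0004] turn [0.0252, 0.0001, 0.0014]
4 off [-0.0193, 0.0076, -0.0006] turn [0.0252, 0.0001, 0.0014]
5 off [-0.0193, 0.0076, -0.0008] turn [0.0252, 0.0001, 0.0014]
6 off [-0.0193, 0.0076, -0.001] turn [0.0252, 0.0001, 0.0014]
7 off [-0.0193, 0.0076, -0.0011] turn [0.0252, 0.0001, 0.0014]
8 off [-0.0192, 0.0076, -0.0013] turn [0.0252, 0.0001, 0.0014]
```

>>> step_arm([
  {"hand": 0.02, "offset": [-0.03, 0.012, 0], "turn": [0.045, 0, 0.002]},
  {"hand": 0.02, "offset": [-0.03, 0.012, 0], "turn": [0.045, 0, 0.002]},
  {"hand": 0.02, "offset": [-0.028, 0.012, -0.001], "turn": [0.045, 0, 0.002]},
  {"hand": 0.02, "offset": [-0.02, 0.008, -0.001], "turn": [0.035, 0, 0.001]},
  {"hand": 0.02, "offset": [-0.008, 0.004, 0], "turn": [0.025, 0, 0.001]},
])

```text
t: 10.7
tool_pos: [0.6492, -0.2019, 0.4122]
tcp_rot: [-1.952, -2.274, 0.237]
contact_force: [-0.2, -0.1, -1.4]
grip_width: 0.325
```

```bash
python3 -c "
from go import *
run(TU,[.638,-.2515,.245],5)
from cell import eyes
for k in ('wrist','side','scene'):
    c=eyes.capture(k);np.savez(k+'9.npz',**c)
    cv2.imwrite('pics/%s9.png'%k,c['img'][:,:,::-1])
    print(k,proj(c,[[.638,-.2515,.125]]))
"
```

```text
t 10.7 q [0.46, 0.56, -0.4, 1.44, 0.26, 1.39, 1.74] tcp [0.6492, -0.2019, 0.4122] F [-0.2, -0.1, -1.4] grip 0.325
grasp bore [  68.  -272.8  187.5] world [ 0.6159 -0.207   0.2527]
dist 0.0521 ang 0.032 rows 5
0 off [-0.0095, 0.0043, 0.0009] turn [0.0064, -0.0001, -0.0003]
1 off [-0.0095, 0.0043, 0.0009] turn [0.0064, -0.0001, -0.0003]
2 off [-0.0095, 0.0043, 0.0008] turn [0.0064, -0.0001, -0.0003]
3 off [-0.0095, 0.0043, 0.0008] turn [0.0064, -0.0001, -0.0003]
4 off [-0.0095, 0.0043, 0.0008] turn [0.0064, -0.0001, -0.0003]
wrist [[251.12738934 291.04960862]]
side [[299.36265827 184.71147821]]
scene [[444.17340549 269.95371698]]
```

View pics/wrist9.png

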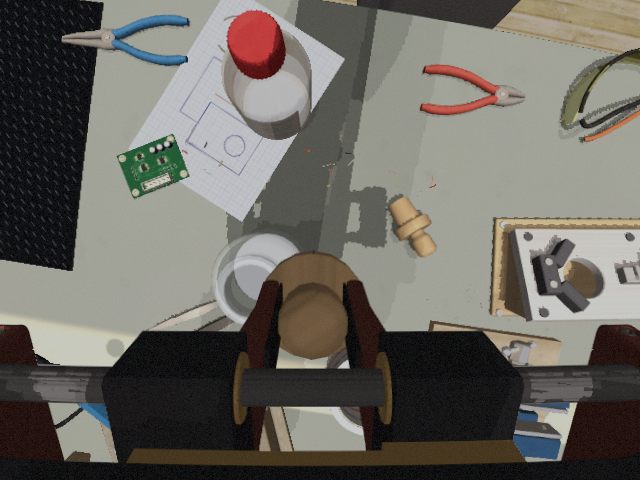

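View pics/side9.png

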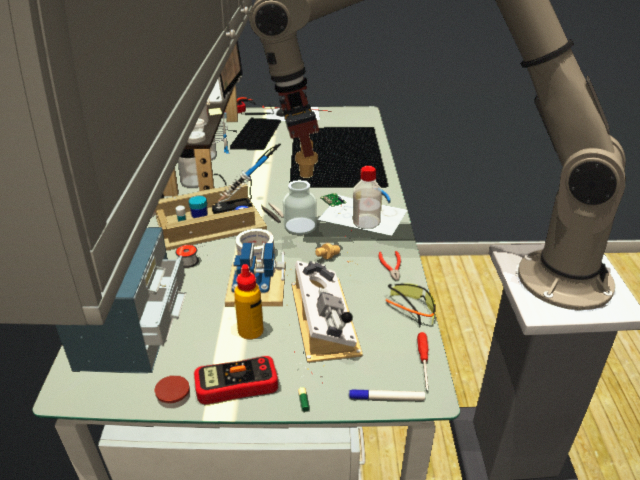

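View pics/scene9.png

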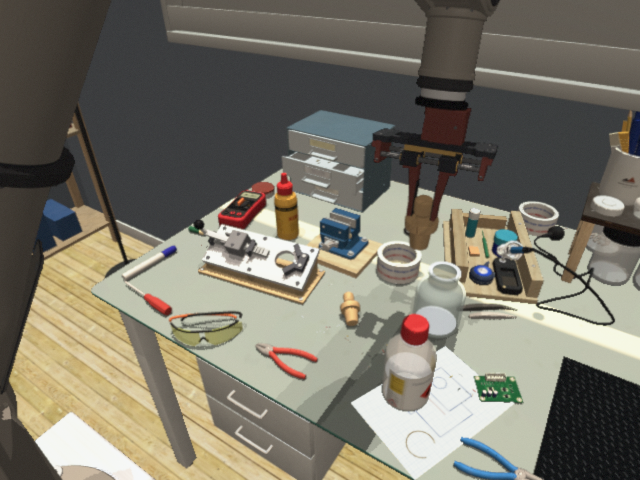

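```bash
python3 -c "
from h import *
w=load('wrist9.npz');s=load('scene9.npz');d=load('side9.npz')
crop(w,190,210,390,360,4,'pics/w9c.png')
a=cv2.resize(s['img'][180:300,385:475,::-1],None,fx=4.5,fy=4.5,interpolation=2);b=cv2.resize(d['img'][140:210,270:340,::-1],None,fx=5.5,fy=5.5,interpolation=2)
o=np.zeros((540,405+385,3),np.uint8);o[:,:405]=a;o[:385,405:]=b;cv2.imwrite('pics/sd9c.png',o)
"
```

```text
(no output)
```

View pics/w9c.png

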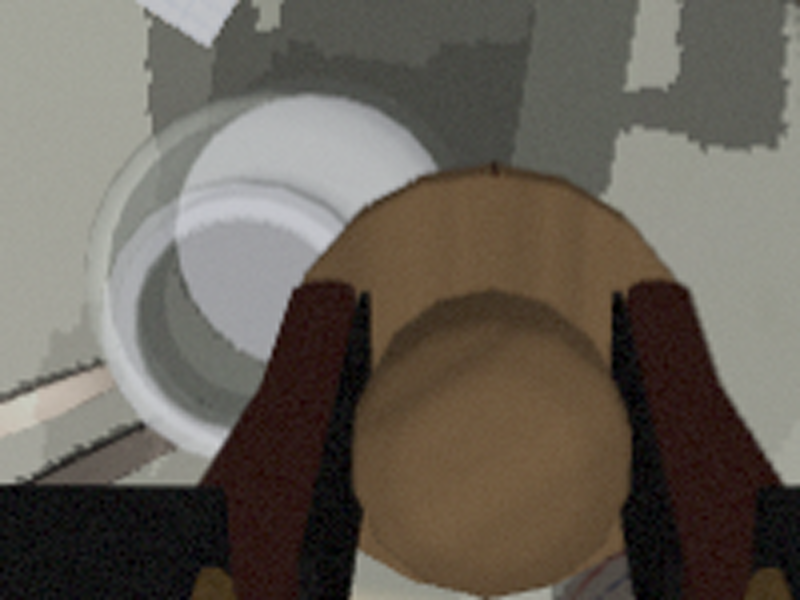

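View pics/sd9c.png

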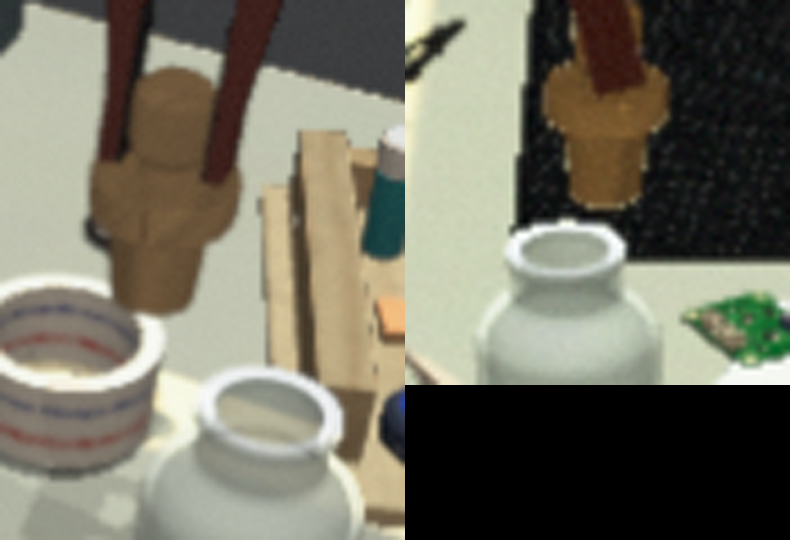

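```bash
python3 -c "
from go import *
w=load('wrist9.npz');s=load('scene9.npz');d=load('side9.npz')
pts=[(240,180),(160,208),(118,250),(104,300),(115,360),(150,415),(205,455)]
for z in (.120,.125):
    P=np.array([onz(w,190+a/4,210+b/4,z)[:2] for a,b in pts])
    A=np.c_[2*P,np.ones(len(P))]; x=np.linalg.lstsq(A,(P**2).sum(1),rcond=None)[0]
    rr=np.sqrt(x[2]+x[0]**2+x[1]**2); print('jar wrist',x[:2].round(4),rr.round(4),(np.linalg.norm(P-x[:2],axis=1)-rr).round(4))
T,e=tri(ray(s,385+154/4.5,180+291/4.5),ray(d,270+(603-405)/5.5,140+187/5.5)); print('tip',T,e)
st=r.get_state();R=Rn.from_rotvec(st['tcp_rot']).as_matrix()
axt=TC2.T@BR[:,2]; ax=R@axt; gp=st['tool_pos']+.163*R[:,2]; print('ax',ax,'tip pred',gp-.078*ax)
for a in (ax,np.array([0,0,1.])): print((proj(s,[T+.092*a,T+.054*a])-[385,180])*4.5,(proj(d,[T+.054*a])-[270,140])*5.5+[405,0])
"
```

```text
jar wrist [ 0.6383 -0.252 ] 0.0283 [-0.0002 -0.0002  0.0007  0.0003 -0.0006 -0.0007  0.0007]
jar wrist [ 0.6371 -0.2513] 0.0278 [-0.0002 -0.0002  0.0007  0.0003 -0.0006 -0.0007  0.0006]
tip [ 0.61875223 -0.20784207  0.17528718] 0.0026725389281733103
ax [-0.03258949 -0.00632774  0.99944879] tip pred [ 0.61829214 -0.20397567  0.17427625]
[[185.17791914  75.84437565]
 [172.74848517 167.50742141]] [[606.65991534  77.40501856]]
[[186.87040896  71.70159179]
 [173.73744659 164.97531756]] [[602.59960708  77.70854368]]
```

>>> step_arm([
  {"hand": 0.02, "offset": [-0.006, 0.003, 0.001], "turn": [0.007, 0, 0]},
  {"hand": 0.02, "offset": [-0.012, 0.005, 0.001], "turn": [0.007, 0, 0]},
  {"hand": 0.02, "offset": [-0.013, 0.005, 0.001], "turn": [0.007, 0, 0]},
  {"hand": 0.02, "offset": [-0.01, 0.005, 0.001], "turn": [0.006, 0, 0]},
  {"hand": 0.02, "offset": [-0.005, 0.002, 0.001], "turn": [0.003, 0, 0]},
])

```text
t: 11.35
tool_pos: [0.6751, -0.2423, 0.4041]
tcp_rot: [-1.93, -2.264, 0.266]
contact_force: [-1.0, -0.1, -0.4]
grip_width: 0.329
```

```bash
python3 -c "
from go import *
run(TU,[.638,-.2518,.245],5)
from cell import eyes
for k in ('wrist','side','scene'):
    c=eyes.capture(k);np.savez(k+'10.npz',**c)
w=load('wrist10.npz');s=load('scene10.npz');d=load('side10.npz')
o=np.zeros((600,800,3),np.uint8)
a=cv2.resize(s['img'][190:310,405:485,::-1],None,fx=5,fy=5,interpolation=2);b=cv2.resize(d['img'][140:220,260:340,::-1],None,fx=5,fy=5,interpolation=2)
o[:600,:400]=a;o[:400,400:]=b;cv2.imwrite('pics/sd10.png',o)
crop(w,212,210,412,360,4,'pics/w10.png')
W=cloud(w)
# collar region
def fit(m):
    X=W[m];X=X[~np.isnan(X).any(1)]
    for _ in range(5):
        ce=np.median(X,0); n=np.linalg.svd(X-X.mean(0),full_matrices=False)[2][2];n*=np.sign(n[2]);q=(X-X.mean(0))@n; X=X[abs(q)<max(.0025,2*q.std())] if _<4 else X
    return len(X),n.round(4),X.mean(0).round(4),q.std().round(5)
h=cv2.cvtColor(w['img'],cv2.COLOR_RGB2HSV)
wood=(h[...,0]>8)&(h[...,0]<25)&(h[...,1]>90)
m=np.zeros((480,640),bool);m[255:281,285:340]=1;m&=wood
print('collar',fit(m))
m=np.zeros((480,640),bool);m[300:345,292:335]=1
print('top',fit(m))
"
```

```text
t 11.35 q [0.47, 0.64, -0.38, 1.33, 0.29, 1.45, 1.79] tcp [0.6751, -0.2423, 0.4041] F [-1.0, -0.1, -0.4] grip 0.329
grasp bore [  78.6 -316.5  174.7] world [ 0.6375 -0.2479  0.2456]
dist 0.0039 ang 0.007 rows 5
0 off [-0.0008, 0.0001, 0.0001] turn [0.0008, -0.0002, 0.0011]
1 off [-0.0008, 0.0001, 0.0001] turn [0.0008, -0.0002, 0.0011]
2 off [-0.0008, 0.0001, 0.0001] turn [0.0008, -0.0002, 0.0011]
3 off [-0.0008, 0.0001, 0.0001] turn [0.0008, -0.0002, 0.0011]
4 off [-0.0008, 0.0001, 0.0001] turn [0.0008, -0.0002, 0.0011]
collar (1349, array([-0.0273, -0.0015,  0.9996]), array([ 0.6183, -0.2507,  0.2224]), np.float64(0.00069))
top (1913, array([-0.0562, -0.0048,  0.9984]), array([ 0.635 , -0.2478,  0.2602]), np.float64(0.00077))
```

View pics/sd10.png

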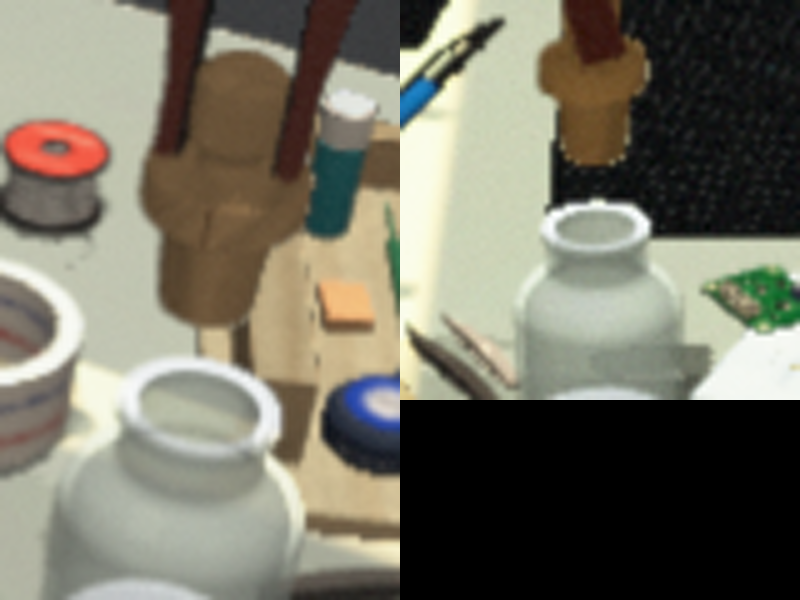

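View pics/w10.png

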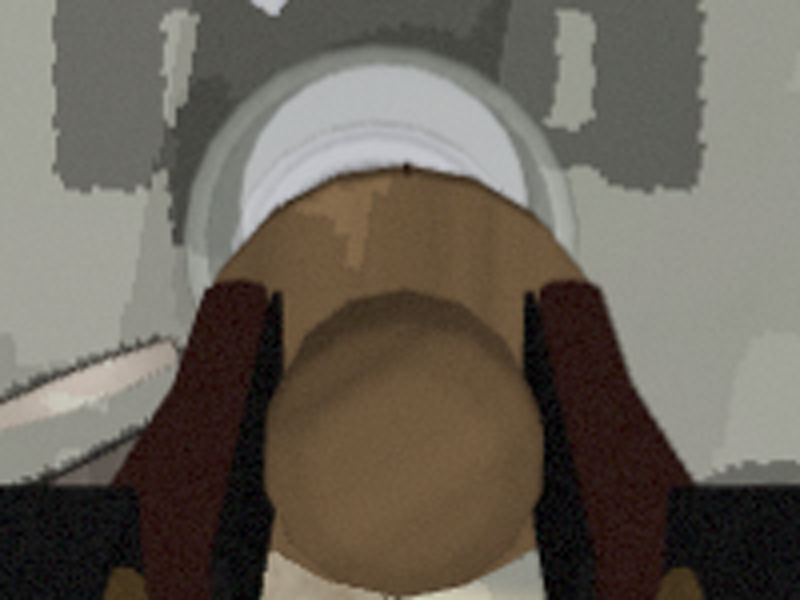

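```bash
python3 -c "
from go import *
w=load('wrist10.npz');s=load('scene10.npz');d=load('side10.npz')
print('cam',-w['R'].T@w['t'])
h=cv2.cvtColor(w['img'],cv2.COLOR_RGB2HSV)
wood=(h[...,0]>8)&(h[...,0]<25)&(h[...,1]>90)
# first wood pixel in each column
P=[];
for u in range(270,356):
    col=np.where(wood[240:300,u])[0]
    if len(col): P.append((u,240+col[0]-.5))
print(P[::8])
P=np.array([p for p in P if p[1]<281])
Q=np.array([onz(w,a,b,.2215)[:2] for a,b in P])
A=np.c_[2*Q,np.ones(len(Q))];x=np.linalg.lstsq(A,(Q**2).sum(1),rcond=None)[0];rr=np.sqrt(x[2]+x[0]**2+x[1]**2);res=np.linalg.norm(Q-x[:2],axis=1)-rr
print('free',x[:2],rr,res.std())
from scipy.optimize import least_squares
f=least_squares(lambda c:np.linalg.norm(Q-c,axis=1)-.027,x[:2],loss='soft_l1',f_scale=.0005);print('R27',f.x,np.abs(f.fun).mean())
T,e=tri(ray(s,405+208/5,190+300/5),ray(d,260+(595-400)/5,140+147/5)); print('tip',T,e)
"
```

```text
cam [ 0.59674264 -0.25480888  0.4032948 ]
[(270, np.float64(273.5)), (278, np.float64(264.5)), (286, np.float64(258.5)), (294, np.float64(254.5)), (302, np.float64(252.5)), (310, np.float64(251.5)), (318, np.float64(252.5)), (326, np.float64(253.5)), (334, np.float64(256.5)), (342, np.float64(261.5)), (350, np.float64(269.5))]
free [ 0.63484291 -0.24815115] 0.024822984696186393 0.00016077352369442627
R27 [ 0.6372552  -0.24782855] 0.0002709364498554833
tip [ 0.63733451 -0.2497949   0.16826105] 0.0015187216089691477
```

```bash
python3 -c "
from go import *
st=r.get_state();R=Rn.from_rotvec(st['tcp_rot']).as_matrix()
G=tiltx(R,.033);np.save('G.npy',G)
run(G,[.639,-.2518,.225],5)
"
```

```text
t 11.5 q [0.47, 0.63, -0.38, 1.33, 0.29, 1.45, 1.79] tcp [0.6747, -0.2413, 0.404] F [0.4, 1.5, -1.0] grip 0.33
grasp bore [  78.4 -315.4  174.8] world [ 0.637  -0.2468  0.2456]
dist 0.0234 ang 0.033 rows 5
0 off [-0.0011, 0.0023, 0.004] turn [0.0066, -0.0, -0.0]
1 off [-0.0011, 0.0023, 0.0039] turn [0.0066, 0.0, -0.0]
2 off [-0.0011, 0.0023, 0.0039] turn [0.0066, -0.0, -0.0]
3 off [-0.0011, 0.0023, 0.0039] turn [0.0066, -0.0, -0.0]
4 off [-0.0011, 0.0024, 0.0039] turn [0.0066, -0.0, -0.0]
```

>>> step_arm([
  {"hand": 0.02, "offset": [-0.0012, 0.0023, 0.003], "turn": [0.007, 0, 0]},
  {"hand": 0.02, "offset": [-0.0012, 0.0023, 0.004], "turn": [0.007, 0, 0]},
  {"hand": 0.02, "offset": [-0.0012, 0.0023, 0.004], "turn": [0.007, 0, 0]},
  {"hand": 0.02, "offset": [-0.001, 0.0023, 0.004], "turn": [0.006, 0, 0]},
  {"hand": 0.02, "offset": [0, 0.0015, 0.003], "turn": [0.003, 0, 0]},
])

```text
t: 12.0
tool_pos: [0.6817, -0.2433, 0.3829]
tcp_rot: [-1.911, -2.248, 0.299]
contact_force: [-1.0, -0.1, -0.9]
grip_width: 0.328
```

```bash
python3 -c "
from go import *
G=np.load('G.npy')
run(G,[.639,-.2518,.205],5)
from cell import eyes
for k in ('wrist','side','scene'):
    c=eyes.capture(k);np.savez(k+'11.npz',**c)
w=load('wrist11.npz');s=load('scene11.npz');d=load('side11.npz')
o=np.zeros((600,800,3),np.uint8)
a=cv2.resize(s['img'][190:310,405:485,::-1],None,fx=5,fy=5,interpolation=2);b=cv2.resize(d['img'][140:220,260:340,::-1],None,fx=5,fy=5,interpolation=2)
o[:600,:400]=a;o[:400,400:]=b;cv2.imwrite('pics/sd11.png',o)
W=cloud(w)
h=cv2.cvtColor(w['img'],cv2.COLOR_RGB2HSV)
wood=(h[...,0]>8)&(h[...,0]<25)&(h[...,1]>90)
m=np.zeros((480,640),bool);m[255:281,285:340]=1;m&=wood
X=W[m];X=X[~np.isnan(X).any(1)]
z0=np.median(X[:,2]);X=X[abs(X[:,2]-z0)<.004]
n=np.linalg.svd(X-X.mean(0),full_matrices=False)[2][2];print('collar n',n*np.sign(n[2]),X.mean(0))
P=np.array([(u,240+np.where(wood[240:300,u])[0][0]-.5) for u in range(270,356) if wood[240:300,u].any()]);P=P[P[:,1]<281]
Q=np.array([onz(w,a,b,X[:,2].mean())[:2] for a,b in P])
from scipy.optimize import least_squares
f=least_squares(lambda c:np.linalg.norm(Q-c,axis=1)-.027,Q.mean(0)-[.02,0],loss='soft_l1',f_scale=.0005);print('R27',f.x,np.abs(f.fun).mean())
"
```

```text
t 12.0 q [0.46, 0.67, -0.37, 1.32, 0.3, 1.46, 1.79] tcp [0.6817, -0.2433, 0.3829] F [-1.0, -0.1, -0.9] grip 0.328
grasp bore [  71.4 -318.4  156.2] world [ 0.6391 -0.2496  0.2257]
dist 0.0209 ang 0.003 rows 5
0 off [-0.0004, 0.0011, 0.004] turn [0.0002, -0.0, 0.0005]
1 off [-0.0004, 0.0011, 0.004] turn [0.0002, -0.0, 0.0005]
2 off [-0.0004, 0.0011, 0.004] turn [0.0002, -0.0, 0.0005]
3 off [-0.0004, 0.0011, 0.004] turn [0.0002, -0.0, 0.0005]
4 off [-0.0004, 0.0011, 0.004] turn [0.0002, -0.0, 0.0005]
collar n [4.38612632e-04 4.76491975e-04 9.99999790e-01] [ 0.61915807 -0.25256412  0.20313962]
R27 [ 0.58848621 -0.25691001] 0.00444922761643902
```

View pics/sd11.png

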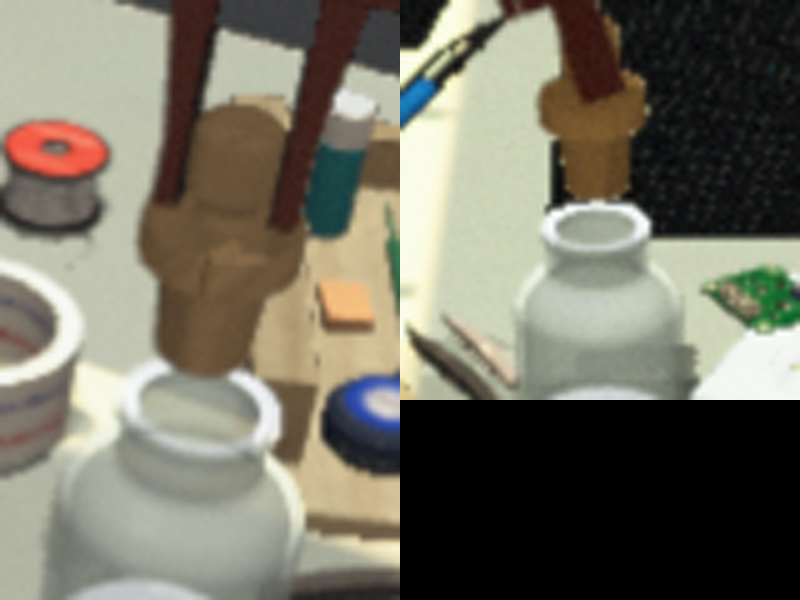

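```bash
python3 -c "
from go import *
G=np.load('G.npy')
s=load('scene11.npz');d=load('side11.npz')
print('tip',tri(ray(s,405+202/5,190+350/5),ray(d,260+(598-400)/5,140+183/5)))
w=load('wrist11.npz');h=cv2.cvtColor(w['img'],cv2.COLOR_RGB2HSV)
wood=(h[...,0]>8)&(h[...,0]<25)&(h[...,1]>90)
P=np.array([(u,245+np.where(wood[245:300,u])[0][0]-.5) for u in range(270,356) if wood[245:300,u].any()]);print(P[::9].tolist());P=P[(P[:,1]<281)&(P[:,1]>249)]
Q=np.array([onz(w,a,b,.203)[:2] for a,b in P])
from scipy.optimize import least_squares
f=least_squares(lambda c:np.linalg.norm(Q-c,axis=1)-.027,[.638,-.25],loss='soft_l1',f_scale=.0005);print('R27',f.x,np.abs(f.fun).mean())
run(G,[.639,-.2515,.203],5)
"
```

```text
tip (array([ 0.63654063, -0.25096852,  0.14784895]), np.float64(0.0008969113002290436))
[[270.0, 273.5], [279.0, 263.5], [288.0, 257.5], [297.0, 253.5], [306.0, 252.5], [315.0, 251.5], [324.0, 253.5], [333.0, 256.5], [342.0, 261.5], [351.0, 270.5]]
R27 [ 0.63808003 -0.24965795] 0.0002827750436961047
t 12.15 q [0.46, 0.67, -0.37, 1.32, 0.3, 1.46, 1.79] tcp [0.6816, -0.2432, 0.3831] F [0.5, 0.2, -1.2] grip 0.327
grasp bore [  71.5 -318.3  156.4] world [ 0.639  -0.2495  0.2259]
dist 0.0231 ang 0.003 rows 5
0 off [-0.0004, 0.0012, 0.0044] turn [0.0003, -0.0001, 0.0005]
1 off [-0.0004, 0.0012, 0.0044] turn [0.0003, -0.0001, 0.0005]
2 off [-0.0004, 0.0012, 0.0044] turn [0.0003, -0.0001, 0.0005]
3 off [-0.0004, 0.0012, 0.0044] turn [0.0003, -0.0001, 0.0005]
4 off [-0.0004, 0.0012, 0.0044] turn [0.0003, -0.0001, 0.0005]
```

>>> step_arm([
  {"hand": 0.02, "offset": [-0.001, 0.001, 0.003], "turn": [0, 0, 0.001]},
  {"hand": 0.02, "offset": [-0.0008, 0.0012, 0.0044], "turn": [0, 0, 0.001]},
  {"hand": 0.02, "offset": [-0.0004, 0.0012, 0.0044], "turn": [0, 0, 0]},
  {"hand": 0.02, "offset": [-0.0002, 0.0012, 0.0044], "turn": [0, 0, 0]},
  {"hand": 0.02, "offset": [0, 0.0012, 0.0044], "turn": [0, 0, 0]},
])

```text
t: 12.65
tool_pos: [0.6823, -0.2459, 0.3614]
tcp_rot: [-1.916, -2.247, 0.298]
contact_force: [0.1, 0.8, -1.6]
grip_width: 0.326
```

```bash
python3 -c "
from go import *
G=np.load('G.npy')
run(G,[.639,-.2515,.183],5)
"
```

```text
t 12.65 q [0.46, 0.69, -0.37, 1.34, 0.31, 1.42, 1.78] tcp [0.6823, -0.2459, 0.3614] F [0.1, 0.8, -1.6] grip 0.326
grasp bore [  62.7 -321.2  136.4] world [ 0.64   -0.2523  0.2041]
dist 0.0213 ang 0.003 rows 5
0 off [0.0002, 0.0011, 0.0041] turn [0.0007, 0.0001, -0.0001]
1 off [0.0002, 0.0011, 0.0041] turn [0.0007, 0.0001, -0.0001]
2 off [0.0002, 0.0011, 0.0041] turn [0.0007, 0.0001, -0.0001]
3 off [0.0002, 0.0011, 0.0041] turn [0.0007, 0.0001, -0.0001]
4 off [0.0002, 0.0011, 0.0041] turn [0.0007, 0.0001, -0.0001]
```

>>> step_arm([
  {"hand": 0.02, "offset": [0.0002, 0.0009, 0.0041], "turn": [0, 0, 0]},
  {"hand": 0.02, "offset": [0.0002, 0.001, 0.0041], "turn": [0.001, 0, 0]},
  {"hand": 0.02, "offset": [0, 0.001, 0.0041], "turn": [0.001, 0, 0]},
  {"hand": 0.02, "offset": [0, 0.001, 0.0041], "turn": [0, 0, 0]},
  {"hand": 0.02, "offset": [0, 0.001, 0.0041], "turn": [0, 0, 0]},
])

```text
t: 13.15
tool_pos: [0.6814, -0.2454, 0.338]
tcp_rot: [-1.914, -2.246, 0.3]
contact_force: [0.1, -0.3, -1.1]
grip_width: 0.324
```

```bash
python3 -c "
from go import *
G=np.load('G.npy')
run(G,[.639,-.2515,.167],5)
from cell import eyes
for k in ('wrist','side','scene'):
    c=eyes.capture(k);np.savez(k+'12.npz',**c)
w=load('wrist12.npz');s=load('scene12.npz');d=load('side12.npz')
o=np.zeros((600,800,3),np.uint8)
a=cv2.resize(s['img'][190:310,405:485,::-1],None,fx=5,fy=5,interpolation=2);b=cv2.resize(d['img'][140:220,260:340,::-1],None,fx=5,fy=5,interpolation=2)
o[:600,:400]=a;o[:400,400:]=b;cv2.imwrite('pics/sd12.png',o)
"
```

```text
t 13.15 q [0.46, 0.71, -0.36, 1.36, 0.32, 1.38, 1.77] tcp [0.6814, -0.2454, 0.338] F [0.1, -0.3, -1.1] grip 0.324
grasp bore [  51.8 -320.6  115.8] world [ 0.6387 -0.2518  0.1808]
dist 0.0139 ang 0.001 rows 5
0 off [0.0, 0.0008, 0.0026] turn [0.0001, 0.0, -0.0]
1 off [0.0, 0.0008, 0.0026] turn [0.0001, 0.0, -0.0]
2 off [0.0, 0.0008, 0.0026] turn [0.0001, 0.0, -0.0]
3 off [0.0, 0.0008, 0.0026] turn [0.0001, 0.0, -0.0]
4 off [0.0, 0.0008, 0.0026] turn [0.0001, 0.0, -0.0]
```

View pics/sd12.png

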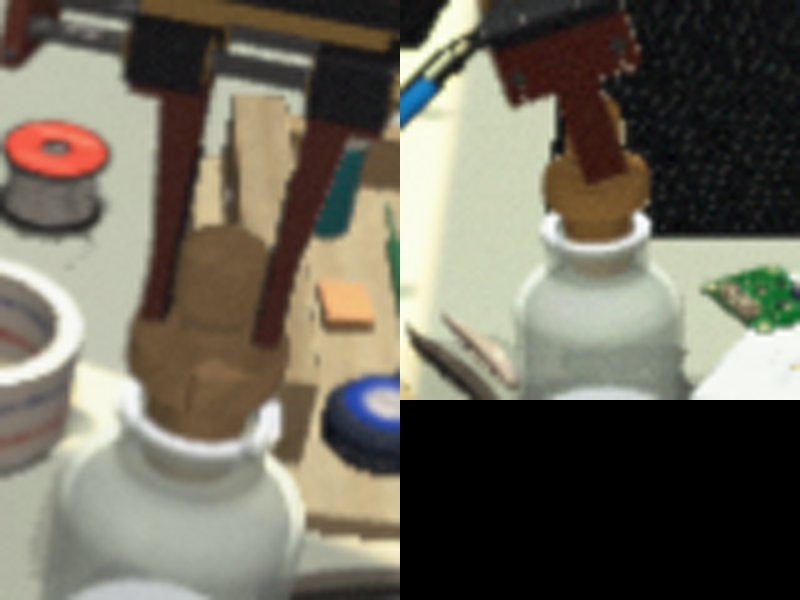

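>>> step_arm([
  {"hand": 0.02, "offset": [0, 0.0007, 0.003], "turn": [0, 0, 0]},
  {"hand": 0.02, "offset": [0, 0.0007, 0.003], "turn": [0, 0, 0]},
  {"hand": 0.02, "offset": [0, 0.0006, 0.0025], "turn": [0, 0, 0]},
  {"hand": 0.02, "offset": [0, 0.0005, 0.002], "turn": [0, 0, 0]},
  {"hand": 0.02, "offset": [0, 0.0003, 0.0015], "turn": [0, 0, 0]},
])

```text
t: 13.8
tool_pos: [0.6811, -0.2455, 0.3256]
tcp_rot: [-1.915, -2.246, 0.3]
contact_force: [0.2, 1.0, -0.7]
grip_width: 0.329
```

```bash
python3 -c "
from go import *
G=np.load('G.npy')
run(G,[.639,-.2515,.164],5)
"
```

```text
t 13.8 q [0.46, 0.72, -0.36, 1.37, 0.32, 1.36, 1.77] tcp [0.6811, -0.2455, 0.3256] F [0.2, 1.0, -0.7] grip 0.329
grasp bore [  46.3 -320.7  104.6] world [ 0.6385 -0.252   0.1684]
dist 0.0045 ang 0.002 rows 5
0 off [0.0001, 0.0004, 0.0008] turn [0.0003, 0.0001, -0.0001]
1 off [0.0001, 0.0004, 0.0008] turn [0.0003, 0.0001, -0.0001]
2 off [0.0001, 0.0004, 0.0008] turn [0.0003, 0.0001, -0.0001]
3 off [0.0001, 0.0004, 0.0008] turn [0.0003, 0.0001, -0.0001]
4 off [0.0001, 0.0004, 0.0008] turn [0.0003, 0.0001, -0.0001]
```

>>> step_arm([
  {"hand": 0.02, "offset": [0, 0.0003, 0.001], "turn": [0, 0, 0]},
  {"hand": 0.02, "offset": [0, 0.0003, 0.001], "turn": [0, 0, 0]},
  {"hand": 0.02, "offset": [0, 0.0003, 0.001], "turn": [0, 0, 0]},
  {"hand": 0.02, "offset": [0, 0.0002, 0.001], "turn": [0, 0, 0]},
  {"hand": 0.02, "offset": [0, 0, 0.0], "turn": [0, 0, 0]},
])

```text
t: 14.3
tool_pos: [0.681, -0.2455, 0.3224]
tcp_rot: [-1.915, -2.246, 0.3]
contact_force: [0.9, 0.4, -0.4]
grip_width: 0.323
```

```bash
python3 -c "
from go import *
G=np.load('G.npy')
run(G,[.639,-.2515,.163],5)
from cell import eyes
w=eyes.capture('wrist');cv2.imwrite('pics/w13.png',w['img'][:,:,::-1])
W=cloud(w)
h=cv2.cvtColor(w['img'],cv2.COLOR_RGB2HSV)
wood=(h[...,0]>8)&(h[...,0]<25)&(h[...,1]>90)
m=np.zeros((480,640),bool);m[255:281,285:340]=1;m&=wood
X=W[m];X=X[~np.isnan(X).any(1)];z0=np.median(X[:,2]);X=X[abs(X[:,2]-z0)<.004]
n=np.linalg.svd(X-X.mean(0),full_matrices=False)[2][2];print('collar n',n*np.sign(n[2]),X.mean(0))
"
```

```text
t 14.3 q [0.46, 0.72, -0.36, 1.37, 0.32, 1.36, 1.77] tcp [0.681, -0.2455, 0.3224] F [0.9, 0.4, -0.4] grip 0.323
grasp bore [  45.  -320.8  101.7] world [ 0.6385 -0.252   0.1652]
dist 0.0025 ang 0.002 rows 5
0 off [0.0001, 0.0003, 0.0004] turn [0.0003, 0.0002, -0.0001]
1 off [0.0001, 0.0003, 0.0004] turn [0.0003, 0.0002, -0.0001]
2 off [0.0001, 0.0003, 0.0004] turn [0.0003, 0.0002, -0.0001]
3 off [0.0001, 0.0003, 0.0004] turn [0.0003, 0.0002, -0.0001]
4 off [0.0001, 0.0003, 0.0004] turn [0.0003, 0.0002, -0.0001]
collar n [0.00467654 0.00923923 0.99994638] [ 0.61857271 -0.25495673  0.14260042]
```

Collar top is at 142.6 mm (home = 141 mm), upright. A couple of very small steps more.

>>> step_arm([
  {"hand": 0.02, "offset": [0, 0.0002, 0.0008], "turn": [0, 0, 0]},
  {"hand": 0.02, "offset": [0, 0.0002, 0.0008], "turn": [0, 0, 0]},
  {"hand": 0.02, "offset": [0, 0.0002, 0.0008], "turn": [0, 0, 0]},
  {"hand": 0.02, "offset": [0, 0, 0.0], "turn": [0, 0, 0]},
  {"hand": 0.02, "offset": [0, 0, 0.0], "turn": [0, 0, 0]},
])

```text
t: 14.85
tool_pos: [0.681, -0.2455, 0.3223]
tcp_rot: [-1.916, -2.247, 0.3]
contact_force: [-0.2, 0.2, 2.2]
grip_width: 0.325
```

```bash
python3 -c "
from go import *
G=np.load('G.npy')
run(G,[.639,-.2515,.163],5)
"
```

```text
t 14.85 q [0.46, 0.72, -0.36, 1.37, 0.32, 1.36, 1.77] tcp [0.681, -0.2455, 0.3223] F [-0.2, 0.2, 2.2] grip 0.325
grasp bore [  45.  -320.8  101.6] world [ 0.6386 -0.2521  0.1651]
dist 0.0024 ang 0.003 rows 5
0 off [0.0, 0.0003, 0.0004] turn [0.0004, 0.0004, -0.0002]
1 off [0.0, 0.0003, 0.0004] turn [0.0004, 0.0004, -0.0002]
2 off [0.0, 0.0003, 0.0004] turn [0.0004, 0.0004, -0.0002]
3 off [0.0, 0.0003, 0.0004] turn [0.0004, 0.0004, -0.0002]
4 off [0.0, 0.0003, 0.0004] turn [0.0004, 0.0004, -0.0002]
```

>>> step_arm([
  {"hand": 0.032, "offset": [0, 0, 0], "turn": [0, 0, 0]},
  {"hand": 0.04, "offset": [0, 0, 0.0], "turn": [0, 0, 0]},
  {"hand": 0.055, "offset": [0, 0, 0.0], "turn": [0, 0, 0]},
  {"hand": 0.06, "offset": [0, 0, 0.0], "turn": [0, 0, 0]},
  {"hand": 0.06, "offset": [0, 0, 0.0], "turn": [0, 0, 0]},
])

```text
t: 15.35
tool_pos: [0.6812, -0.2456, 0.321]
tcp_rot: [-1.916, -2.247, 0.3]
contact_force: [-0.6, -0.3, 0.1]
grip_width: 0.671
```

```bash
python3 -c "
from go import *
run(None,[.639,-.2515,.163],5)
from cell import eyes
w=eyes.capture('wrist');cv2.imwrite('pics/w14.png',w['img'][:,:,::-1])
"
```

```text
t 15.35 q [0.46, 0.72, -0.36, 1.37, 0.32, 1.35, 1.77] tcp [0.6812, -0.2456, 0.321] F [-0.6, -0.3, 0.1] grip 0.671
grasp bore [  44.7 -321.   100.3] world [ 0.6388 -0.2522  0.1638]
dist 0.0011 ang 0.000 rows 5
0 off [0.0001, 0.0001, 0.0001] turn [-0.0, -0.0, -0.0]
1 off [0.0001, 0.0001, 0.0001] turn [-0.0, -0.0, -0.0]
2 off [0.0001, 0.0001, 0.0001] turn [-0.0, -0.0, -0.0]
3 off [0.0001, 0.0001, 0.0001] turn [-0.0, -0.0, -0.0]
4 off [0.0001, 0.0001, 0.0001] turn [-0.0, -0.0, -0.0]
```

View pics/w14.png

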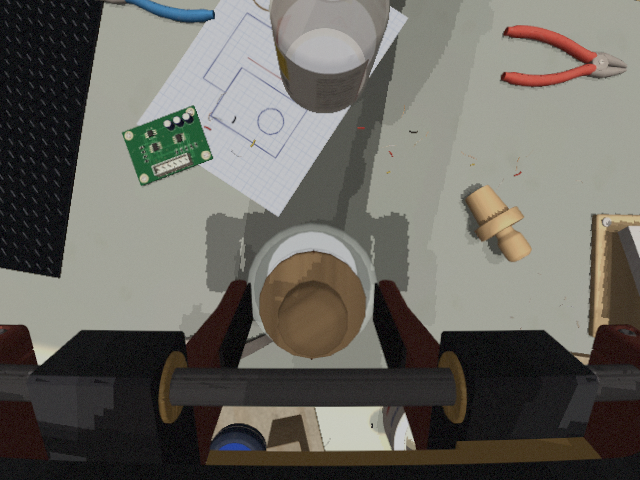

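>>> step_arm([
  {"hand": 0.06, "offset": [0, -0.002, -0.008], "turn": [0, 0, 0]},
  {"hand": 0.06, "offset": [0, -0.004, -0.016], "turn": [0, 0, 0]},
  {"hand": 0.06, "offset": [0, -0.006, -0.022], "turn": [0, 0, 0]},
  {"hand": 0.06, "offset": [0, -0.006, -0.022], "turn": [0, 0, 0]},
  {"hand": 0.06, "offset": [0, -0.006, -0.02], "turn": [0, 0, 0]},
])

```text
t: 15.9
tool_pos: [0.6808, -0.2455, 0.4165]
tcp_rot: [-1.913, -2.245, 0.302]
contact_force: [0.7, -0.5, 0.4]
grip_width: 0.681
```

>>> step_arm([
  {"hand": 0.06, "offset": [0.02, -0.01, -0.005], "turn": [0, 0, 0]},
  {"hand": 0.06, "offset": [0.03, -0.015, -0.004], "turn": [0, 0, 0]},
  {"hand": 0.06, "offset": [0.03, -0.015, -0.004], "turn": [0, 0, 0]},
  {"hand": 0.06, "offset": [0.02, -0.01, 0], "turn": [0, 0, 0]},
  {"hand": 0.06, "offset": [0, 0, 0], "turn": [0, 0, 0]},
])

```text
t: 16.4
tool_pos: [0.6196, -0.151, 0.4562]
tcp_rot: [-1.926, -2.254, 0.292]
contact_force: [0.3, -0.0, 0.2]
grip_width: 0.684
```

```bash
python3 -c "
from go import *
run(None,[.639,-.2515,.163],5)
from cell import eyes
for k in ('wrist','side','scene'):
    c=eyes.capture(k);np.savez(k+'15.npz',**c)
w=load('wrist15.npz');s=load('scene15.npz');d=load('side15.npz')
o=np.zeros((600,800,3),np.uint8)
a=cv2.resize(s['img'][210:360,385:485,::-1],None,fx=4,fy=4,interpolation=2);b=cv2.resize(d['img'][140:240,260:360,::-1],None,fx=4,fy=4,interpolation=2)
o[:600,:400]=a;o[:400,400:]=b;cv2.imwrite('pics/sd15.png',o);cv2.imwrite('pics/w15.png',w['img'][:,:,::-1])
crop(d,230,260,380,370,5,'pics/d15.png')
"
```

```text
t 16.4 q [0.42, 0.47, -0.42, 1.48, 0.23, 1.48, 1.69] tcp [0.6196, -0.151, 0.4562] F [0.3, -0.0, 0.2] grip 0.684
grasp bore [  61.2 -218.6  241.2] world [ 0.5791 -0.1579  0.2985]
dist 0.1752 ang 0.000 rows 5
0 off [-0.0203, 0.0155, 0.024] turn [-0.0, 0.0, -0.0]
1 off [-0.0203, 0.0155, 0.024] turn [-0.0, 0.0, -0.0]
2 off [-0.0203, 0.0155, 0.024] turn [-0.0, 0.0, -0.0]
3 off [-0.0203, 0.0155, 0.024] turn [-0.0, 0.0, -0.0]
4 off [-0.0203, 0.0155, 0.024] turn [-0.0, 0.0, -0.0]
```

View pics/sd15.png

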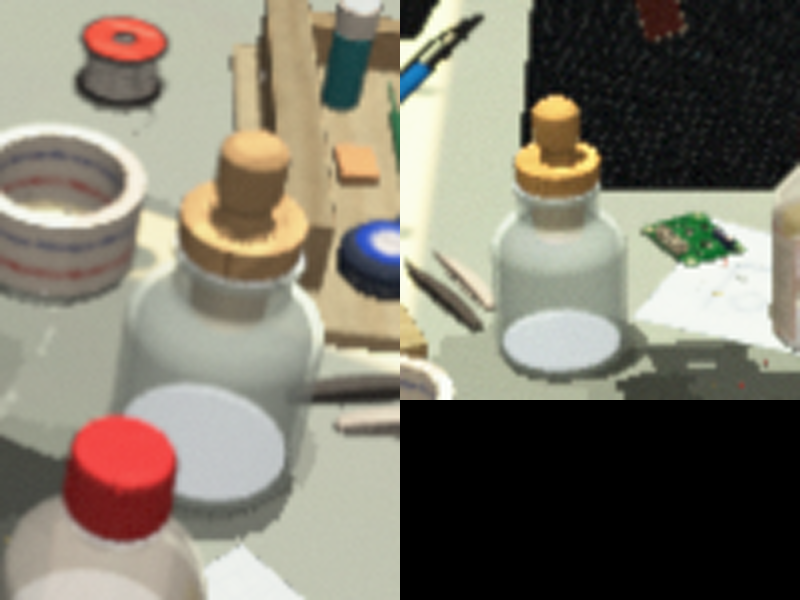

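View pics/d15.png

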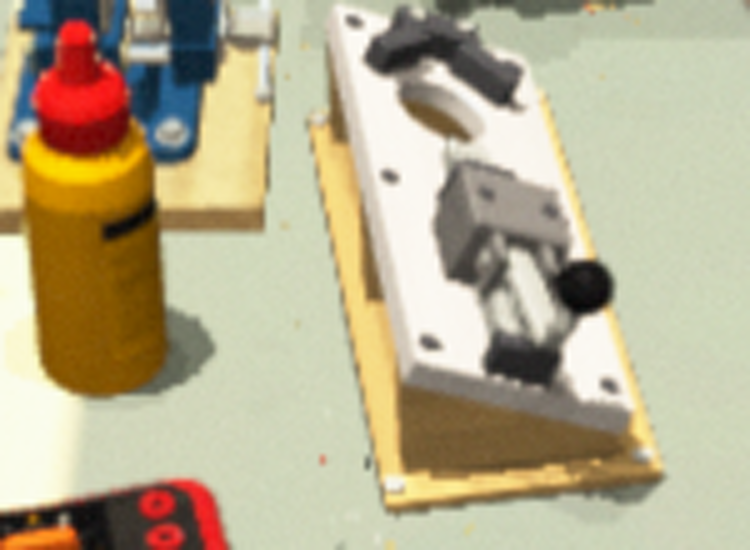

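View pics/w15.png

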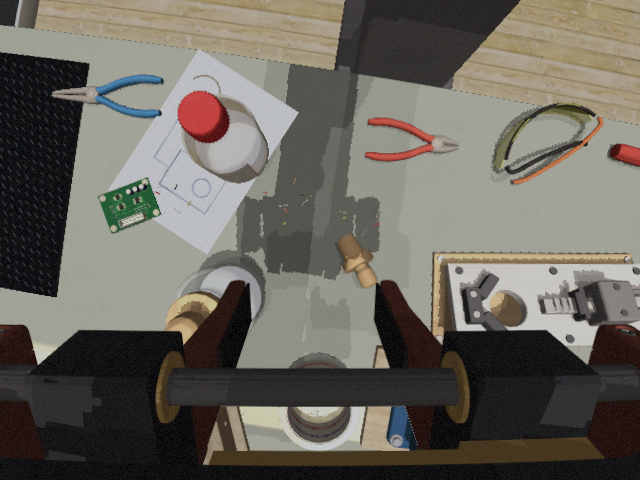

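```bash
python3 -c "
from h import *
for k in ('side15','scene15'):
    c=load(k+'.npz');W=cloud(c);h=cv2.cvtColor(c['img'],cv2.COLOR_RGB2HSV)
    X=W.reshape(-1,3);m=(abs(X[:,0]-.638)<.032)&(abs(X[:,1]+.252)<.032)
    Y=X[m&(X[:,2]>.165)];print(k,'knob',len(Y),Y.min(0).round(4),Y.max(0).round(4),((Y.min(0)+Y.max(0))/2).round(4))
    Y=X[m&(X[:,2]>.1355)&(X[:,2]<.147)]
    for _ in range(4):
        n=np.linalg.svd(Y-Y.mean(0),full_matrices=False)[2][2];n*=np.sign(n[2]);q=(Y-Y.mean(0))@n;Y=Y[abs(q)<.002]
    print('collar',len(Y),n.round(3),Y.mean(0).round(4))
s=load('scene15.npz');d=load('side15.npz')
# rim/base: collar top centre and knob top centre two views
print('knobtop',tri(ray(s,385+254/4,210+146/4),ray(d,260+(556-400)/4,140+104/4)))
s0=load('scene0.npz')
import numpy as np
for nm,a,b in(('scene',load('scene0.npz'),s),('side',load('side0.npz'),d)):
    for lab,(x0,y0,x1,y1) in (dict(solv=(375,310,440,410),glue=(270,165,302,240)) if nm=='scene' else dict(solv=(350,162,386,230),glue=(232,260,266,340))).items():
        t=cv2.cvtColor(a['img'][y0:y1,x0:x1],cv2.COLOR_RGB2GRAY).astype(np.float32);u=cv2.cvtColor(b['img'][y0:y1,x0:x1],cv2.COLOR_RGB2GRAY).astype(np.float32);print(nm,lab,np.round(cv2.phaseCorrelate(t,u),2) if 0 else cv2.phaseCorrelate(t,u))
"
```

```text
side15 knob 131 [ 0.6252 -0.2629  0.1654] [ 0.6529 -0.2201  0.3953] [ 0.6391 -0.2415  0.2803]
collar 107 [-0.006  0.032  0.999] [ 0.6391 -0.2431  0.1406]
scene15 knob 348 [ 0.6064 -0.2671  0.165 ] [ 0.6464 -0.2201  0.4015] [ 0.6264 -0.2436  0.2833]
collar 321 [-0.014  0.004  1.   ] [ 0.6274 -0.2544  0.1409]
knobtop (array([ 0.63711392, -0.25194292,  0.17653732]), np.float64(0.0017494050331882899))
scene solv ((0.020440577699183393, 0.018108682578535706), 0.8360148366292318)
scene glue ((-0.05628784272306575, 0.5221725210424779), 1.0036910315354666)
side solv ((-0.014660065482441809, -0.06484633285146657), 1.0100644241880488)
side glue ((0.07100391192311406, 0.006632327713489872), 0.9988104207648172)
```

```bash
python3 -c "
from cell import r,ticket
print(r.get_state()['dq'].round(3)); print(ticket.finish_job())"
```

```text
[ 0.008  0.023  0.015  0.004  0.    -0.002 -0.001]
the job is handed in; nothing more can be done
None
```

I finished the sequence and handed the job in at about 16.6 s of the 56 s allowed. No verdict is reported, so what follows comes from my own last measurements.

**What I did:** I gripped the ball knob, lifted the pawl about 0.3 rad and slid the jaw back about 47 mm. I then let the pawl down onto the rack and drew the larger stopper out along the bed's normal. I set it upright in the jar's neck until light contact showed about 2 N, released it and backed the arm off.

**Last checks:**

| Item | Measured | Target |
|---|---|---|
| Collar top height | 140.6 and 140.9 mm (two cameras) | 141 mm when home |
| Stopper tilt | about 0.8° from one camera, 1.8° from the other | below 4° |
| Stopper position | about 1 mm from the jar mouth | below 5 mm |
| Pawl angle (measured right after release) | about 0.1 rad | below 0.2 rad |
| Jaw travel (measured right after release) | about 47 mm | at least 35 mm |
| Solvent and glue bottles | shift of 0.5 px or less | within 30 mm |

- **Jaw and pawl:** I did not remeasure them at the end, but the pawl knob was at the same pixel in the side camera, so nothing there had moved.
- **Jar:** it looks upright in both the scene and side views. I did not measure its tilt.

**Disagreements along the way:**
- While I carried it, the stopper leaned about 1.6° by its collar but 3.2° by its knob top. I corrected by about 1.9°, after which the collar read vertical.
- The knob top triangulated to 176.5 mm, against an expected 179 mm. I picked those pixels by eye, so I trusted the collar readings instead.

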